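Seat a sheet-metal cover against the three pins of an assembly fixture

ROBOT

A 7-joint arm with a two-finger parallel gripper is mounted at the origin on the work surface. World frame = base frame: x ahead of the robot, y to its left, z up, the work surface at z = 0. Lengths are in m, angles in rad, forces in N, time in s.
With the tool pointing down it reaches from about 0.425 to 0.875 m from the base axis. Payload 4.7 kg.
Tool frame: the origin (TCP) lies on the centre line of the jaws, within the pads' length; the fingertips stand 8 mm ahead of it and the grasp point (between the pads) lies 11 mm behind it; z points along the fingers, y is the direction in which the jaws open and shut (so a half turn about z gives the same grasp; the last joint's range is limited). The gripper opens to 87 mm and grips with 3 to 60 N. Pads are 19 mm wide; open, the fingers measure 117 mm over their backs; the gripper's body (75 mm by 190 mm) begins 51 mm behind the grasp point.
Start: joints at [-1.251, 0.321, -0.07, 1.45, 0.023, 1.371, -0.057], TCP at [0.196, 0.62, 0.198] pointing down, gripper open.
Joint ranges: [-2.86, 2.86], [-0.3, 2.09], [-1.38, 1.24], [0.06, 2.45], [-1.56, 4.7], [0.09, 2.05], [-2.69, 2.69]. Speed limits (rad/s): [2.57, 2.57, 3.14, 3.14, 3.14, 3.14, 3.14].

INTERFACE

Orientations are given as a rotation vector (axis times angle).
In Python, from bench import status, optics, order gives the robot as it stands.
- The arm moves only by the tool step_arm, never from a script. Its argument "rows" is a list of rows, each a list of 3 entries, a list of its own where there are three numbers: the turn, a rotation vector about the tool's x, y, z in degrees, then the shift along the tool's x, y, z in mm, then the finger opening in mm, from 0 to 87. A call has 1 to 12 rows; each row shifts and turns the pose as measured when the row begins, along the tool's axes as they then stand; what a row does not reach is not made up. A row lasts 1/12 s, in which the tool goes at most 41.7 mm and 7.16 degrees, less where a joint would pass 70% of its speed; a pose out of reach is approached as far as the arm can. A call is refused whole if a number of a shift passes 41.7 or a number of a turn 7.16, either way. A call with a gripper value outside its range is refused whole. The fingers move at their own pace and stop on an object; "grip_force" is the grip in N (left out, the last holds). Time passes only in rows, so rows that do not move let the fingers close. It gives the time, the measured TCP pose, the force and the opening at its end, in the units of the state.
- status.get_state(): the state, without advancing time (a new reading comes with each control period).
- optics.get_image(name): name is "scene" or "top" or "wrist"; returns a dict with "frame" (480x640x3 uint8, red, green, blue), "range_z" (480x640 float32, m along the optical axis (not along the pixel's ray), 0 where there is no reading), "K" (3x3 intrinsics, pixels), "R" (3x3) and "t" (3): a world point X has camera coordinates R X + t. Camera axes: x right, y down, z forward; pixel columns grow to the right and rows downward; lengths in m; the calibration is good to about 2 mm. A picture is of the moment at which its call begins.
- order.close_job(): hands the job in, once; it reports no verdict.
The state is a dict: "time": time; "joint_positions": joint angles; "qd": joint speeds; "joint_torque": joint torques, N m; "position": TCP position; "tool_rot": TCP orientation; "ft_force": force on the tool from outside, world axes, zero at the start; "torque": the same for the moment, N m; "grip_width": opening from 0.0 (shut) to 1.0 (fully open).
Only numpy, scipy, OpenCV 4.12 (cv2) and the standard library are available. Lean on these libraries where they do the work, as an engineer would, in place of code of your own. Each camera call takes 0.05 s, during which the arm holds its last target.

TASK

Push the white sheet-metal cover along the fixture plate with your fingertips until it is properly located for clamping: its far long side touching both black back pins and one end touching the orange-capped side pin, wherever that pin is fitted. Only slide it, never lift or tip it, leave the jar, tin, wood block and screwdriver where they are, and finish with your hand clear of everything.

Things in the scene. Friction and masses are not known exactly. Their poses are not given: they have to be found in the camera images.
- cover: Loose white folded steel cover lying open side down on the plate: a plain box 110 mm (x) by 200 mm (y), 40 mm high, 0.25 to 0.46 kg, upright sides, too wide to grasp. Louvres on top towards its +y end, two round holes towards -y. Origin: centre of its underside. Starts 25 to 65 mm short of the pins, turned up to 0.25 rad from the fixture; its +x side goes against the back pins.
- fixture: Fixed aluminium plate 300 mm (x) by 380 mm (y), 12 mm thick, on the bench. Origin: centre of its underside; x points from its near edge to the back pins (away from the robot, within 0.35 rad), y to its left. At the middle of its far edge stands a rigid opened toggle clamp with red handle, not used: x = 97 to 241 mm, y within 22 mm, up to 143 mm above the bench.
- back_pin_left (a point): Left back locating pin, a fixed upright black pin 12 mm in diameter standing 38 mm above the plate, at fixture x = 66 mm, y = +45 mm. This point is on its axis, 20 mm above the plate.
- back_pin_right (a point): Right back locating pin, the same, at fixture x = 66 mm, y = -45 mm. The point is on its axis, 20 mm above the plate. Cover, plate and pins rub with a friction of about 0.6; a cover that has met one back pin turns about it when pushed at the lagging end, 15 to 20 N are enough.
- side_pin: Side stop pin, the same black pin of 12 mm diameter and 38 mm height above the plate but with its top 12 mm an orange cap, rigidly fixed. It is fitted at fixture x = 0 and either y = +145 mm (left) or y = -145 mm (right). Origin: on its axis at the top surface of the plate. The cover's end must rest against it.
- bush_plug: Flat steel plug of 22 mm diameter, 1.4 mm proud, in the unused bush on the side opposite the side pin; nothing can catch on it. Origin: its centre at the plate's top surface.
- rivet_jar: Loose amber jar with white cap, 48 mm in diameter, 58 mm high, standing on one of the plate's two far corners (about fixture x = 118, y = 125 or -125 mm). Origin: centre of its underside. Leave it.
- rivet_tin: Loose round steel tin with green lid, 56 mm in diameter, 46 mm high, on the other far corner of the plate. Origin: centre of its underside. Leave it.
- wood_block: Loose wood block 90 x 70 x 45 mm on the bench to the right of the fixture. Origin: centre of its underside. Leave it.
- screwdriver: Loose orange-handled screwdriver, 190 mm long, lying on the bench to the left of the fixture, handle towards its -x. Origin: its middle, at bench height. Leave it.
Things that resemble listed ones, but are neither listed nor needed, are in the scene too. Of the things like the cover, leave any that is pink or yellow; of the rest the larger one is meant.

How it is judged:
At the end, for the whole second after the job is handed in: The cover lies flat and still on the plate, square to the fixture, with its far side within 2 mm of both back pins and its end within 2 mm of the orange-capped side pin (x of back_pin_left in the frame of cover between 0.058 and 0.063 m and x of back_pin_right in the frame of cover between 0.058 and 0.063 m and (y of side_pin in the frame of cover between 0.103 and 0.108 m or y of side_pin in the frame of cover between -0.108 and -0.103 m) and angle between the x axis of cover and the x axis of fixture, either way round below 0.05 rad and z of cover in the frame of fixture below 0.0145 m and angle between cover's own z axis and vertical below 0.03 rad and linear speed of cover below 0.01 m/s); the robot touches nothing.
It fails at once if the cover is pushed with the arm or the gripper's body instead of the fingers (contact force between the arm and cover above 2 N).
It fails at once if the cover is lifted off the plate (more than 6 mm) or tipped (more than 0.12 rad) (z of cover in the frame of fixture above 0.018 m or angle between cover's own z axis and vertical above 0.12 rad).
It fails at once if the jar, tin, wood block or screwdriver is moved more than 20 mm (distance of any of rivet_jar, rivet_tin, wood_block, screwdriver from where it was at the start of the episode above 0.02 m).
It also fails if it takes over 58 s, if anything falls off the work surface, if the arm or the gripper's body presses on something with over 40 N, if the wrist force passes 120 N, or if a joint passes its speed limit or range.

## Working session

There is one attempt and no reset: what is moved stays moved. The work goes in short steps, Python scripts to look and compute and a tool call to move; the robot and the scene stay as the last step left them, time stands still between calls to the robot, and variables do not carry over. Pictures are saved under pics/ and viewed, and the job is handed in when it is done.

Besides the shell and the picture viewer there is one more tool, called by a JSON object that holds its "fn" and its "kwargs", one argument or row to a line. step_arm: Moves the arm, as the interface text tells. Its arguments: {"type":"object","properties":{"rows":{"type":"array"},"grip_force":{"type":"number"}},"required":["rows"]}

```bash
mkdir -p pics; ls
python3 - <<'E'
from bench import status, optics
import cv2,numpy as np,pickle
s=status.get_state();print(s)
for n in ["scene","top","wrist"]:
    d=optics.get_image(n);pickle.dump(d,open(f"pics/{n}0.pkl","wb"))
    cv2.imwrite(f"pics/{n}0.png",d["frame"][:,:,::-1]);print(n,d["K"].round(1).tolist(),d["R"].round(3).tolist(),d["t"].round(3))
E
```

```text
pics
{'time': 0.0, 'joint_positions': array([-1.25090349,  0.32177694, -0.07004068,  1.45164578,  0.02267622,
        1.3708406 , -0.05689221]), 'qd': array([-0.00072499, -0.00053736, -0.001112  ,  0.00023919, -0.00031818,
       -0.00037692,  0.00066484]), 'joint_torque': array([-2.63482752e-04, -4.91284525e+01, -4.04180037e-01, -3.12524915e+01,
       -6.40406320e-02,  4.40571865e-02,  1.82085441e-04]), 'position': array([0.19560662, 0.61923982, 0.19660585]), 'tool_rot': array([-4.78436326e-01, -3.10484609e+00,  2.95910171e-03]), 'ft_force': array([-0.4468361 , -0.58683265, -1.35898443]), 'torque': array([-0.0020215 , -0.0078162 ,  0.04796704]), 'grip_width': 0.9968294655775071}
scene [[590.0, 0.0, 314.2], [0.0, 590.0, 248.3], [0.0, 0.0, 1.0]] [[0.466, 0.884, -0.014], [0.704, -0.381, -0.599], [-0.535, 0.269, -0.801]] [-0.249 -0.342  1.556]
top [[472.3, 0.0, 315.8], [0.0, 472.3, 239.9], [0.0, 0.0, 1.0]] [[0.006, -1.0, -0.004], [-0.996, -0.006, -0.087], [0.087, 0.005, -0.996]] [0.014 0.556 1.262]
wrist [[377.2, 0.0, 319.8], [0.0, 377.2, 242.7], [0.0, 0.0, 1.0]] [[0.301, 0.954, -0.003], [0.923, -0.291, 0.251], [0.239, -0.078, -0.968]] [-0.649 -0.03   0.391]
```

View pics/scene0.png

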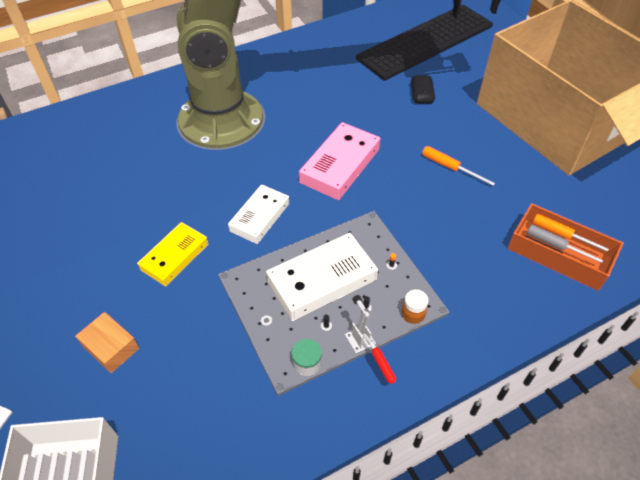

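View pics/top0.png

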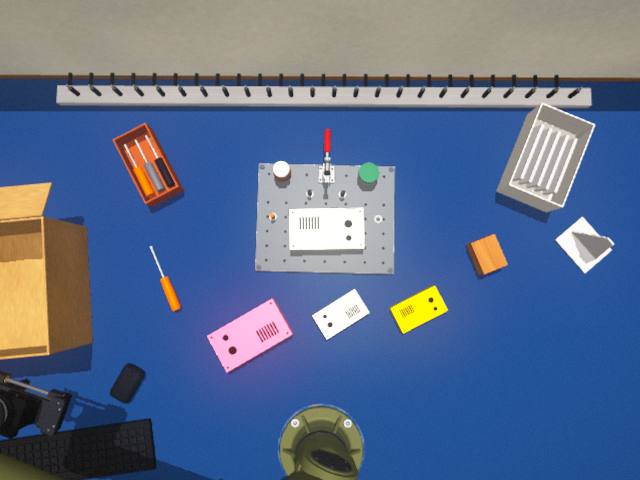

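The scene shows four things like the cover, at these top-view pixels:
- large white one on the plate at (327,229)
- small white one at (341,314)
- pink one at (250,335)
- yellow one at (419,309)

By the description I choose the large white one on the plate. The orange-capped pin is at (272,216), on the left, so the cover has to go +x and +y.

```bash
cat > h.py <<'E'
import numpy as np,cv2
from scipy.spatial.transform import Rotation as Ro
def cloud(d):
    z=d["range_z"];v,u=np.mgrid[0:480,0:640]
    K=d["K"];P=np.stack([(u-K[0,2])/K[0,0]*z,(v-K[1,2])/K[1,1]*z,z],-1)
    W=(P-d["t"])@d["R"]
    W[z<=0]=np.nan
    return W
def onplane(d,u,v,h):
    r=np.linalg.inv(d["K"])@np.array([u,v,1.]);r=d["R"].T@r;c=-d["R"].T@d["t"]
    return c+r*(h-c[2])/r[2]
def proj(d,X):
    p=d["K"]@(d["R"]@np.asarray(X,float)+d["t"]);return p[:2]/p[2]
def rect(P):
    c,(w,h),a=cv2.minAreaRect((P[:,:2]*1000).astype(np.float32));return np.round(c,1),round(w,1),round(h,1),round(a,2)
E
python3 - <<'E'
import pickle;from h import *
for n in ["top","scene"]:
    d=pickle.load(open(f"pics/{n}0.pkl","rb"));W=cloud(d);f=d["frame"].astype(int)
    sat=f.max(2)-f.min(2)
    if n=="top":
        m=(np.abs(W[...,2]-.012)<.006)&(sat<50);m[:,:250]=0;m[:,400:]=0;m[:158]=0;m[280:]=0
        mc=(sat<40)&(f.min(2)>150);mc[:,:280]=0;mc[:,375:]=0;mc[:200]=0;mc[260:]=0
    else:
        m=(np.abs(W[...,2]-.012)<.006)&(sat<50);
        mc=(sat<40)&(f.min(2)>150);mc[:,:262]=0;mc[:,382:]=0;mc[:232]=0;mc[320:]=0
        m[:208]=0;m[392:]=0;m[:,:215]=0;m[:,452:]=0
    for k,mm in (("plate",m),("cover",mc)):
        _,l,s,_=cv2.connectedComponentsWithStats(mm.astype(np.uint8));i=1+s[1:,4].argmax();mm=l==i
        print(n,k,s[i],np.nanmedian(W[mm][:,2]),rect(W[mm][~np.isnan(W[mm][:,0])]))
        if k=="cover":
            mt=mm&(np.abs(W[...,2]-.052)<.006);print(rect(W[mt]),np.nanpercentile(W[mm][:,2],[5,50,95]))
    if n=="top":
        for h in(0.012,):
            ys,xs=np.nonzero(m);_,l,s,_=cv2.connectedComponentsWithStats(m.astype(np.uint8));i=1+s[1:,4].argmax()
            ys,xs=np.nonzero(l==i);print([rect(np.array([onplane(d,u,v,.012) for u,v in zip(xs,ys)]))])
        ys,xs=np.nonzero(mc);print([rect(np.array([onplane(d,u,v,.052) for u,v in zip(xs,ys)]))])
        cv2.imwrite("pics/crop_top.png",cv2.resize(d["frame"][150:290,240:410,::-1],None,fx=4,fy=4,interpolation=cv2.INTER_CUBIC))
    else: cv2.imwrite("pics/crop_scene.png",cv2.resize(d["frame"][200:400,210:460,::-1],None,fx=3,fy=3,interpolation=cv2.INTER_CUBIC))
E
```

```text
top plate [  255   163   140   111 10536] 0.012544350095313347 (array([619.3,  -7.9]), 379.9, 301.7, 88.83)
top cover [ 280  200   95   60 5160] 0.04972881434845061 (array([587. , -13.9]), 164.8, 260.8, 0.33)
(array([586.5, -10.5]), 110.6, 199.3, 1.34) [0.00947793 0.04972881 0.05600125]
[(array([619.1,  -7.9]), 379.2, 301.3, 88.96)]
[(array([582.3, -13.1]), 158.5, 252.3, 0.32)]
scene plate [  219   211   230   181 15461] 0.01201827183769766 (array([620. ,  -6.9]), 381.4, 305.0, 88.99)
scene cover [ 262  232  120   88 8951] 0.04462919658284461 (array([588.9, -16.5]), 255.3, 287.4, 58.31)
(array([587.7,  -9.9]), 114.1, 200.8, 1.59) [0.00965683 0.0446292  0.05472608]
```

View pics/crop_top.png

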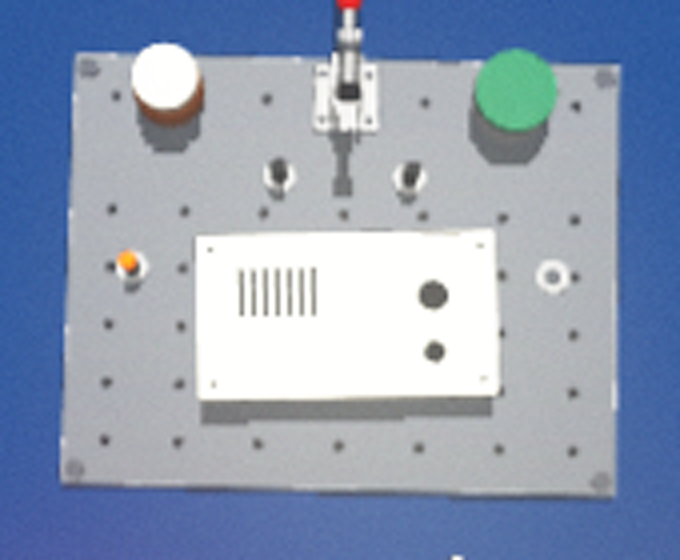

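View pics/crop_scene.png

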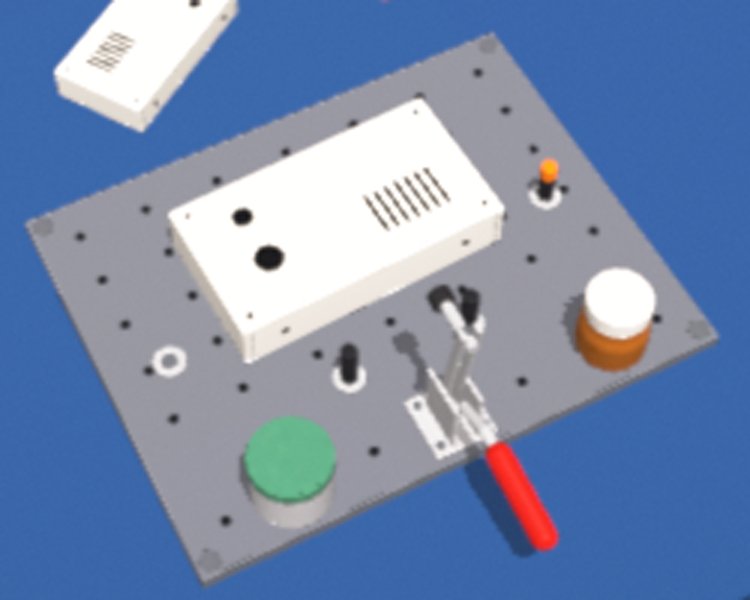

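The crops confirm it: the large white cover with louvres at the left, about 35 mm short of the pins and nearly square. The orange pin is at the left, at crop pixel (127,260). I'll push +x first with both open fingers on the near long side, then +y on the right-hand end.

```bash
cat >> h.py <<'E'
FC=np.array([.619,-.008]);FY=np.deg2rad(-1.1)
def fx2w(x,y): 
    c,s=np.cos(FY),np.sin(FY);return FC+np.array([c*x-s*y,s*x+c*y])
def goto(p,yawdeg):
    """target with tool down and tool y axis at yawdeg from world y"""
    from bench import status
    s=status.get_state();R=Ro.from_rotvec(s["tool_rot"])
    a=np.deg2rad(yawdeg);ty=np.array([-np.sin(a),np.cos(a),0]);tz=np.array([0,0,-1.]);T=Ro.from_matrix(np.stack([np.cross(ty,tz),ty,tz],1))
    dl=R.inv().apply(np.array(p)-s["position"])*1000
    dr=np.rad2deg((R.inv()*T).as_rotvec())
    M=R.as_matrix()
    print("t",round(s["time"],2),"pos",s["position"].round(4),"toolx",M[:,0].round(3),"tooly",M[:,1].round(3),"tz",M[:,2].round(3),"F",s["ft_force"].round(1),"w",round(s["grip_width"],3))
    print("  shift(tool mm)",dl.round(1),"turn deg",dr.round(2),"target",np.round(p,4), "shift in target frame",(T.inv().apply(np.array(p)-s["position"])*1000).round(1))
E
python3 - <<'E'
from h import *
p=fx2w(-.122,-.003);goto([*p,.15],-1.1)
E
```

```text
t 0.15 pos [0.1956 0.6194 0.1968] toolx [-0.954  0.301 -0.   ] tooly [ 0.301  0.954 -0.001] tz [-0.    -0.001 -1.   ] F [-0.8  0.3 -0.1] w 1.0
  shift(tool mm) [-476.4 -508.1   47.6] turn deg [-8.000e-02 -1.000e-02 -1.642e+01] target [ 0.497  -0.0087  0.15  ] shift in target frame [-313.4 -622.2   46.8]
```

{"fn": "step_arm", "kwargs": {
  "rows": [
    [[0,0,0],[-27,-29,2],87],
    [[0,0,0],[-27,-29,2],87],
    [[0,0,0],[-27,-29,2],87],
    [[0,0,0],[-27,-29,2],87],
    [[0,0,0],[-27,-29,2],87],
    [[0,0,0],[-27,-29,2],87],
    [[0,0,0],[-27,-29,2],87],
    [[0,0,0],[-27,-29,2],87],
    [[0,0,0],[-27,-29,2],87],
    [[0,0,0],[-27,-29,2],87],
    [[0,0,0],[-27,-29,2],87],
    [[0,0,0],[-27,-29,2],87]
  ]
}}

```text
time: 1.15
position: [0.4007, 0.1796, 0.1649]
tool_rot: [-0.447, -3.102, 0.003]
ft_force: [1.4, 0.1, 0.5]
grip_width: 1.002
```

Run:
```python
from h import *
p=fx2w(-.122,-.003);goto([*p,.15],-1.1)
```

```text
t 1.15 pos [0.4007 0.1796 0.1649] toolx [-0.959  0.282  0.007] tooly [ 0.282  0.959 -0.003] tz [-0.008 -0.001 -1.   ] F [1.4 0.1 0.5] w 1.002
  shift(tool mm) [-145.6 -153.3   14.3] turn deg [ -0.11  -0.45 -15.29] target [ 0.497  -0.0087  0.15  ] shift in target frame [ -99.9 -186.3   14.9]
```

{"fn": "step_arm", "kwargs": {
  "rows": [
    [[0,0,-3],[-26,-28,2],87],
    [[0,0,-3],[-24,-29,2],87],
    [[0,0,-3],[-24,-30,3],87],
    [[0,0,-3],[-22,-31,3],87],
    [[0,0,-3],[-20,-30,3],87],
    [[0,0,0],[-10,-18,2],87],
    [[0,0,0],[0,0,0],87]
  ]
}}

```text
time: 1.73
position: [0.502, -0.0258, 0.1489]
tool_rot: [-0.037, -3.138, 0.003]
ft_force: [-0.2, -0.1, -0.7]
grip_width: 0.999
```

Run:
```python
from h import *
p=fx2w(-.122,-.003);goto([*p,.03],-1.1)
from bench import optics
d=optics.get_image("wrist");cv2.imwrite("pics/w1.png",d["frame"][:,:,::-1])
```

```text
t 1.73 pos [ 0.502  -0.0258  0.1489] toolx [-1.     0.024  0.004] tooly [ 0.024  1.    -0.002] tz [-0.004 -0.002 -1.   ] F [-0.2 -0.1 -0.7] w 0.999
  shift(tool mm) [  5.   17.2 118.9] turn deg [-0.11 -0.21 -0.25] target [ 0.497  -0.0087  0.03  ] shift in target frame [  5.3  17.  118.9]
```

View pics/w1.png

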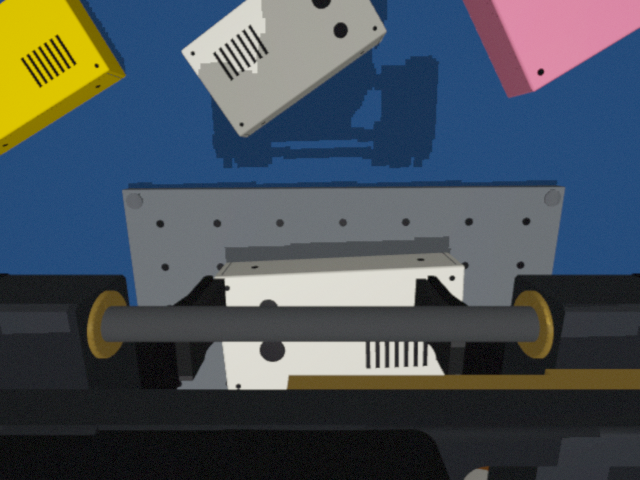

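{"fn": "step_arm", "kwargs": {
  "rows": [
    [[0,0,0],[7,17,20],87],
    [[0,0,0],[0,0,30],87],
    [[0,0,0],[0,0,30],87],
    [[0,0,0],[0,0,18],87],
    [[0,0,0],[0,0,0],87]
  ]
}}

```text
time: 2.2
position: [0.4941, 0.0001, 0.0491]
tool_rot: [-0.031, -3.14, -0.007]
ft_force: [-0.9, -0.1, -0.4]
grip_width: 0.998
```

Run:
```python
from h import *
p=fx2w(-.06,-.003);goto([*p,.03],-1.1)
from bench import optics
d=optics.get_image("wrist");cv2.imwrite("pics/w2.png",d["frame"][:,:,::-1])
d=optics.get_image("scene");cv2.imwrite("pics/s2.png",cv2.resize(d["frame"][150:400,200:470,::-1],None,fx=2.2,fy=2.2))
```

```text
t 2.2 pos [4.941e-01 1.000e-04 4.910e-02] toolx [-1.     0.019  0.001] tooly [0.02  1.    0.005] tz [-0.001  0.005 -1.   ] F [-0.9 -0.1 -0.4] w 0.998
  shift(tool mm) [-65.1  -8.8  18.9] turn deg [ 0.27 -0.08 -0.02] target [ 0.559  -0.0098  0.03  ] shift in target frame [-65.1  -8.7  19.1]
```

View pics/w2.png

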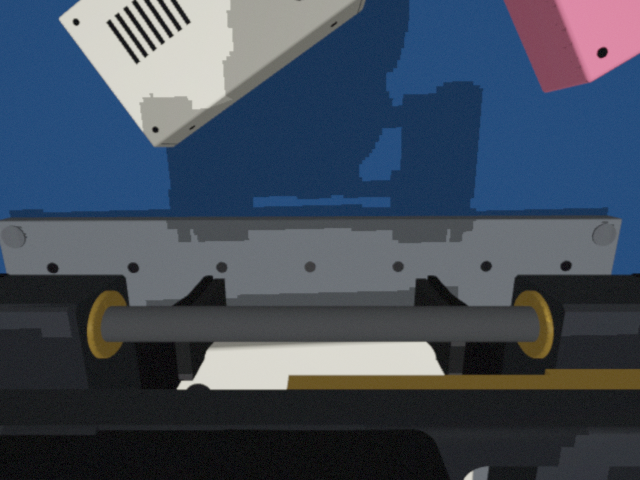

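View pics/s2.png

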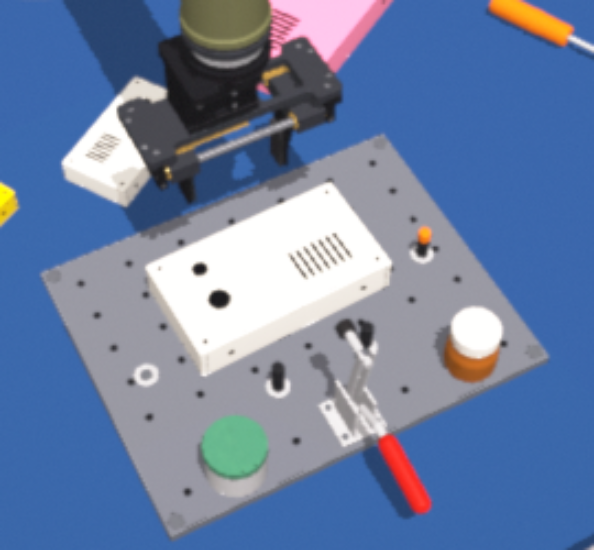

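The fingers stand clear in front of the cover, over the near strip of the plate. I'll lower them and then push in small steps.

{"fn": "step_arm", "kwargs": {
  "rows": [
    [[0.3,0,0],[0,-9,12],87],
    [[0,0,0],[0,0,6],87],
    [[0,0,0],[0,0,3],87],
    [[0,0,0],[-8,0,0],87],
    [[0,0,0],[-8,0,0],87],
    [[0,0,0],[-6,0,0],87],
    [[0,0,0],[-4,0,0],87]
  ]
}}

```text
time: 2.88
position: [0.5292, -0.0084, 0.0352]
tool_rot: [0.028, 3.128, 0.006]
ft_force: [-0.6, -0.6, 0.2]
grip_width: 0.997
```

Run:
```python
from h import *
p=fx2w(-.06,-.003);goto([*p,.03],-1.1)
```

```text
t 2.88 pos [ 0.5292 -0.0084  0.0352] toolx [-1.     0.018 -0.013] tooly [0.018 1.    0.004] tz [ 0.013  0.003 -1.   ] F [-0.6 -0.6  0.2] w 0.997
  shift(tool mm) [-29.7  -0.9   5.6] turn deg [0.21 0.75 0.08] target [ 0.559  -0.0098  0.03  ] shift in target frame [-29.7  -0.9   5.2]
```

{"fn": "step_arm", "kwargs": {
  "rows": [
    [[0,0.4,0],[0,0,2],87],
    [[0,0.3,0],[-3,0,2],87],
    [[0,0,0],[-3,0,0],87],
    [[0,0,0],[-3,0,0],87],
    [[0,0,0],[-3,0,0],87],
    [[0,0,0],[-3,0,0],87]
  ]
}}

```text
time: 3.38
position: [0.5473, -0.0088, 0.0311]
tool_rot: [0.028, 3.141, 0.005]
ft_force: [0.6, 0.8, 0.3]
grip_width: 1.004
```

```bash
cat > look.py <<'E'
import sys
from h import *
from bench import optics
n=sys.argv[1]
d=optics.get_image("top");W=cloud(d);f=d["frame"].astype(int)
mt=(np.abs(W[...,2]-.052)<.005)&((f.max(2)-f.min(2))<40)&(f.min(2)>150);mt[:,:262]=0;mt[:,380:]=0;mt[:185]=0;mt[265:]=0
_,l,s,_=cv2.connectedComponentsWithStats(mt.astype(np.uint8));i=1+s[1:,4].argmax();print("cover",rect(W[l==i]))
cv2.imwrite(f"pics/t{n}.png",cv2.resize(d["frame"][140:290,230:410,::-1],None,fx=4,fy=4,interpolation=cv2.INTER_CUBIC))
d=optics.get_image("scene");cv2.imwrite(f"pics/s{n}.png",cv2.resize(d["frame"][150:400,200:470,::-1],None,fx=2.4,fy=2.4,interpolation=cv2.INTER_CUBIC))
E
python3 look.py 3
python3 - <<'E'
from h import *
p=fx2w(-.06,-.003);goto([*p,.03],-1.1)
E
```

```text
cover (array([620.6,  67.6]), 38.8, 43.0, 0.11)
t 3.48 pos [ 0.5476 -0.0088  0.0312] toolx [-1.     0.018 -0.001] tooly [0.018 1.    0.003] tz [ 0.001  0.003 -1.   ] F [-0.5 -0.7  0.2] w 0.998
  shift(tool mm) [-11.4  -0.8   1.2] turn deg [0.16 0.04 0.08] target [ 0.559  -0.0098  0.03  ] shift in target frame [-11.4  -0.8   1.2]
```

View pics/s3.png

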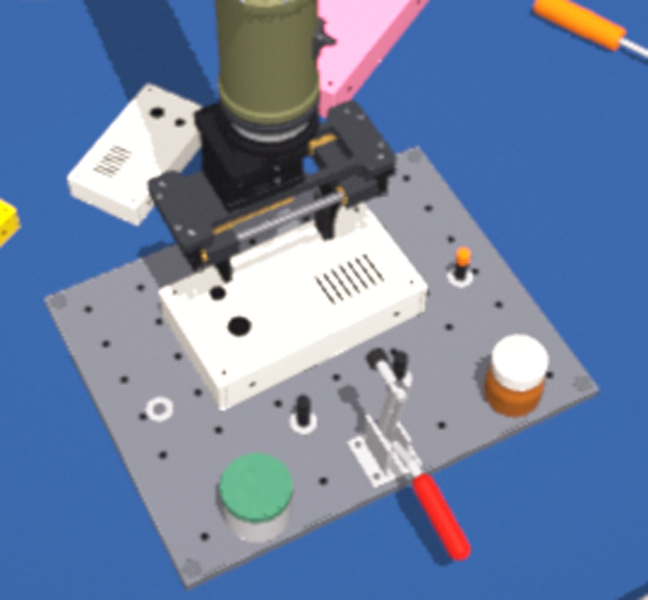

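{"fn": "step_arm", "kwargs": {
  "rows": [
    [[0,0,0],[-2,0,1],87],
    [[0,0,0],[-2,0,0],87],
    [[0,0,0],[-2,0,0],87],
    [[0,0,0],[-1,0,0],87],
    [[0,0,0],[-1,0,0],87]
  ]
}}

```text
time: 3.9
position: [0.5557, -0.0089, 0.0302]
tool_rot: [0.028, 3.141, 0.005]
ft_force: [-0.1, -0.9, 0.2]
grip_width: 1.002
```

{"fn": "step_arm", "kwargs": {
  "rows": [
    [[0,0,0],[-1,0,0],87],
    [[0,0,0],[-1,0,0],87]
  ]
}}

```text
time: 4.07
position: [0.5579, -0.0089, 0.0302]
tool_rot: [0.028, 3.141, 0.005]
ft_force: [-0.1, 0.3, 0.6]
grip_width: 0.995
```

{"fn": "step_arm", "kwargs": {
  "rows": [
    [[0,0,0],[-1,0,0],87],
    [[0,0,0],[-1,0,0],87]
  ]
}}

```text
time: 4.23
position: [0.5601, -0.0089, 0.0303]
tool_rot: [0.028, 3.141, 0.005]
ft_force: [-0.3, -0.2, -0.3]
grip_width: 0.998
```

```bash
python3 look.py 4
```

```text
cover (array([626.9,  68.9]), 25.1, 40.7, 1.21)
```

View pics/t4.png

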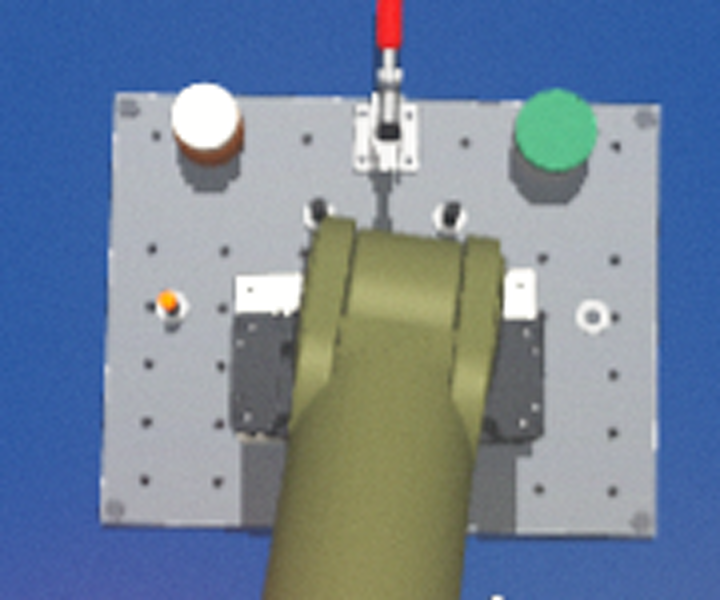

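View pics/s4.png

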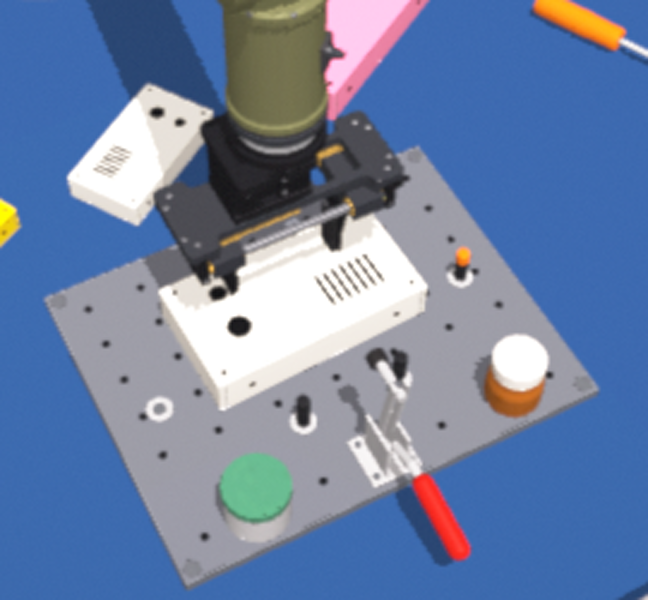

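The cover doesn't look moved between s3 and s4. Before going on I'll check against the depth cloud.

Run:
```python
from h import *
from bench import optics,status
import pickle
d=optics.get_image("scene");W=cloud(d);f=d["frame"]
d0=pickle.load(open("pics/scene0.pkl","rb"));W0=cloud(d0)
print("cam",-d["R"].T@d["t"], np.abs(d["R"]-d0["R"]).max())
p=status.get_state()["position"]
for y in (-.06,-.05,-.04,0,.04,.05):
  for z in(.022,.05): print(y,z,proj(d,[p[0],p[1]+y,z]).round(0))
im=cv2.resize(f[220:330,255:390,::-1],None,fx=5.5,fy=5.5,interpolation=cv2.INTER_CUBIC);cv2.imwrite("pics/s5.png",im)
m=(np.abs(W[...,2]-.052)<.005);m[:,:255]=0;m[:,390:]=0;m[:225]=0;m[320:]=0
g=f.astype(int);m&=(g.min(2)>130)&((g.max(2)-g.min(2))<40)
print(rect(W[m]))
g0=d0["frame"].astype(int);m0=(np.abs(W0[...,2]-.052)<.005);m0[:,:255]=0;m0[:,390:]=0;m0[:225]=0;m0[320:]=0
m0&=(g0.min(2)>130)&((g0.max(2)-g0.min(2))<40);print(rect(W0[m0]))
# points of dark below z .06 near fingers
k=(g.max(2)<60)&(W[...,2]<.08)&(W[...,2]>.016);k[:225]=0;k[320:]=0;k[:,:255]=0;k[:,390:]=0
ys,xs=np.nonzero(k)
for v,u in list(zip(ys,xs))[::12]: print(u,v,W[v,u].round(3))
```

```text
cam [ 1.19003935 -0.32975533  1.0374584 ] 0.0
-0.06 0.022 [291. 280.]
-0.06 0.05 [290. 272.]
-0.05 0.022 [295. 278.]
-0.05 0.05 [294. 270.]
-0.04 0.022 [299. 276.]
-0.04 0.05 [299. 268.]
0 0.022 [316. 269.]
0 0.05 [316. 261.]
0.04 0.022 [333. 261.]
0.04 0.05 [333. 253.]
0.05 0.022 [337. 259.]
0.05 0.05 [337. 252.]
(array([587.6,  -9.8]), 112.5, 202.4, 1.21)
(array([587.7,  -9.9]), 114.1, 200.8, 1.59)
335 243 [0.558 0.036 0.079]
336 248 [0.567 0.034 0.074]
340 250 [0.572 0.04  0.07 ]
294 267 [ 0.564 -0.061  0.067]
291 270 [ 0.559 -0.066  0.055]
290 272 [ 0.563 -0.07   0.055]
300 283 [ 0.594 -0.063  0.051]
299 285 [ 0.597 -0.067  0.052]
303 286 [ 0.604 -0.062  0.053]
301 288 [ 0.606 -0.067  0.051]
365 301 [0.688 0.032 0.043]
367 303 [0.69  0.036 0.037]
326 316 [ 0.686 -0.054  0.052]
```

View pics/s5.png

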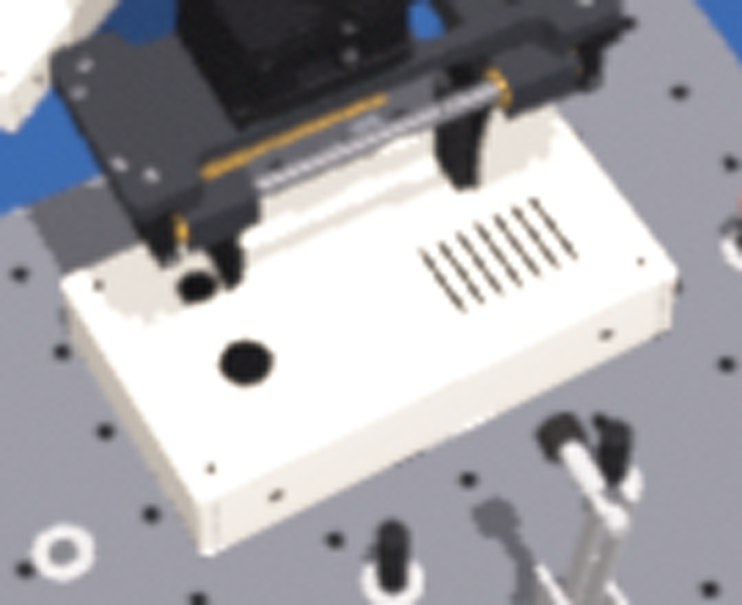

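Run:
```python
from h import *
from bench import optics,status
d=optics.get_image("wrist");W=cloud(d);f=d["frame"];cv2.imwrite("pics/w5.png",f[:,:,::-1])
s=status.get_state();print(s["position"],s["joint_positions"].round(4),s["ft_force"],s["joint_torque"].round(2))
R=Ro.from_rotvec(s["tool_rot"])
print("cam in tool",R.inv().apply(-d["R"].T@d["t"]-s["position"]))
import pickle
d0=pickle.load(open("pics/wrist0.pkl","rb"));print("cam in tool0",Ro.from_rotvec([-4.78436326e-01, -3.10484609e+00,  2.95910171e-03]).inv().apply(-d0["R"].T@d0["t"]-[0.19560662, 0.61923982, 0.19660585]))
W0=cloud(d0);print("bench z seen at start",np.nanmedian(W0[:150,:,2]))
for v in range(0,300,20): print(v,W[v,[200,320,400]].round(3).tolist())
for n in ("top","scene"):
    e=optics.get_image(n);V=cloud(e)
    k=(np.hypot(V[...,0]-s["position"][0],V[...,1]-s["position"][1])<.12)&(V[...,2]>.05)
    z=V[k][:,2];print(n,np.histogram(z,bins=np.arange(.05,.35,.02)))
```

```text
[ 0.55998678 -0.00894106  0.03022544] [-0.5298  0.3069  0.5784  1.8821 -0.2003  1.0091  1.6876] [0.29642059 0.26412987 0.20191579] [-0.000e+00 -3.777e+01  5.270e+00 -2.650e+01  3.000e-02  7.000e-02
  0.000e+00]
cam in tool [ 0.06890256  0.00073249 -0.18803542]
cam in tool0 [ 0.06918783  0.00053323 -0.18810353]
bench z seen at start 0.0013155277917621419
0 [[0.419, -0.067, 0.001], [0.419, -0.006, -0.0], [0.42, 0.035, 0.0]]
20 [[0.427, -0.068, 0.0], [0.429, -0.006, 0.001], [0.43, 0.035, 0.001]]
40 [[0.437, -0.069, -0.0], [0.438, -0.006, 0.001], [0.439, 0.036, 0.001]]
60 [[0.447, -0.07, 0.001], [0.448, -0.006, 0.002], [0.448, 0.036, 0.001]]
80 [[0.456, -0.071, 0.0], [0.457, -0.006, 0.0], [0.458, 0.036, 0.001]]
100 [[0.468, -0.068, 0.012], [0.469, -0.007, 0.014], [0.47, 0.034, 0.013]]
120 [[0.478, -0.069, 0.014], [0.479, -0.007, 0.013], [0.479, 0.035, 0.012]]
140 [[0.487, -0.07, 0.012], [0.489, -0.007, 0.014], [0.489, 0.035, 0.014]]
160 [[0.498, -0.071, 0.013], [0.499, -0.007, 0.014], [0.5, 0.035, 0.014]]
180 [[0.508, -0.072, 0.013], [0.509, -0.007, 0.013], [0.51, 0.036, 0.012]]
200 [[0.519, -0.073, 0.013], [0.52, -0.008, 0.014], [0.521, 0.036, 0.013]]
220 [[0.53, -0.074, 0.013], [0.529, -0.008, 0.023], [0.528, 0.033, 0.032]]
240 [[0.532, -0.062, 0.052], [0.533, -0.008, 0.053], [0.533, 0.028, 0.053]]
260 [[0.541, -0.063, 0.053], [0.542, -0.008, 0.053], [0.543, 0.029, 0.052]]
280 [[0.547, -0.061, 0.062], [0.552, -0.008, 0.052], [0.552, 0.029, 0.054]]
top (array([187,   0,   0,   6,  76, 651, 159,   0,   0,   0,   0,   0,   0,
         0]), array([0.05, 0.07, 0.09, 0.11, 0.13, 0.15, 0.17, 0.19, 0.21, 0.23, 0.25,
       0.27, 0.29, 0.31, 0.33]))
scene (array([3384,   75,   52,   34,  684, 1674,  454,  129,  560,  335,  267,
        380,  330,  373]), array([0.05, 0.07, 0.09, 0.11, 0.13, 0.15, 0.17, 0.19, 0.21, 0.23, 0.25,
       0.27, 0.29, 0.31, 0.33]))
```

View pics/w5.png

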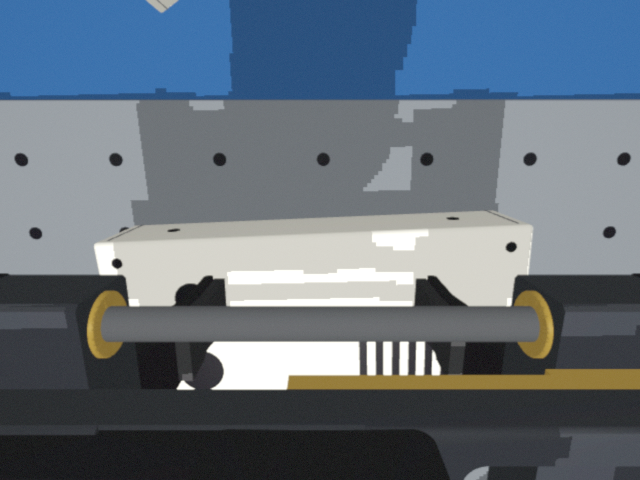

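Run:
```python
from h import *
import pickle
from bench import optics,status
d0=pickle.load(open("pics/wrist0.pkl","rb"));s0=(Ro.from_rotvec([-4.78436326e-01, -3.10484609e+00,  2.95910171e-03]),np.array([0.19560662, 0.61923982, 0.19660585]))
d=optics.get_image("wrist");s=status.get_state();s1=(Ro.from_rotvec(s["tool_rot"]),s["position"])
for D,(R,p) in ((d0,s0),(d,s1)):
    T=R.inv().apply((cloud(D)-p).reshape(-1,3)).reshape(480,640,3)*1000
    print("tool frame mm")
    for v in (282,290,345,355,365,375):
        print(v,[(u,T[v,u].round(0).tolist()) for u in (185,200,212,222,420,430,445,455)])
cv2.imwrite("pics/w0z.png",d0["frame"][:,:,::-1])
```

```text
tool frame mm
282 [(185, [-74.0, -145.0, 195.0]), (200, [12.0, -51.0, -36.0]), (212, [11.0, -47.0, -31.0]), (222, [10.0, -43.0, -29.0]), (420, [10.0, 45.0, -31.0]), (430, [11.0, 49.0, -32.0]), (445, [-39.0, 103.0, 103.0]), (455, [-38.0, 109.0, 98.0])]
290 [(185, [-84.0, -147.0, 196.0]), (200, [12.0, -48.0, -44.0]), (212, [11.0, -44.0, -41.0]), (222, [7.0, -43.0, -31.0]), (420, [8.0, 44.0, -34.0]), (430, [11.0, 46.0, -42.0]), (445, [12.0, 51.0, -45.0]), (455, [-39.0, 104.0, 84.0])]
345 [(185, [5.0, -44.0, -75.0]), (200, [-1.0, -43.0, -65.0]), (212, [-150.0, -122.0, 196.0]), (222, [-149.0, -110.0, 195.0]), (420, [-56.0, 65.0, 32.0]), (430, [-8.0, 44.0, -53.0]), (445, [2.0, 44.0, -71.0]), (455, [5.0, 45.0, -76.0])]
355 [(185, [1.0, -45.0, -75.0]), (200, [-4.0, -43.0, -66.0]), (212, [-163.0, -123.0, 196.0]), (222, [-162.0, -111.0, 195.0]), (420, [-58.0, 63.0, 22.0]), (430, [-55.0, 68.0, 18.0]), (445, [-2.0, 44.0, -70.0]), (455, [1.0, 46.0, -75.0])]
365 [(185, [-3.0, -45.0, -75.0]), (200, [-9.0, -43.0, -66.0]), (212, [-176.0, -124.0, 197.0]), (222, [-176.0, -112.0, 196.0]), (420, [-59.0, 
[... 1060 characters left out ...]
[1.0, -45.0, -75.0]), (200, [-5.0, -43.0, -65.0]), (212, [-30.0, -52.0, -24.0]), (222, [-31.0, -47.0, -23.0]), (420, [-30.0, 50.0, -23.0]), (430, [-31.0, 55.0, -23.0]), (445, [-2.0, 44.0, -70.0]), (455, [1.0, 46.0, -75.0])]
365 [(185, [-3.0, -45.0, -75.0]), (200, [-9.0, -43.0, -66.0]), (212, [-36.0, -52.0, -24.0]), (222, [-37.0, -48.0, -22.0]), (420, [-37.0, 50.0, -22.0]), (430, [-36.0, 55.0, -22.0]), (445, [-5.0, 44.0, -72.0]), (455, [-3.0, 46.0, -75.0])]
375 [(185, [-8.0, -46.0, -74.0]), (200, [-41.0, -59.0, -23.0]), (212, [-42.0, -53.0, -23.0]), (222, [-41.0, -48.0, -23.0]), (420, [25.0, 21.0, -122.0]), (430, [25.0, 23.0, -122.0]), (445, [24.0, 26.0, -121.0]), (455, [25.0, 27.0, -123.0])]
```

View pics/w0z.png

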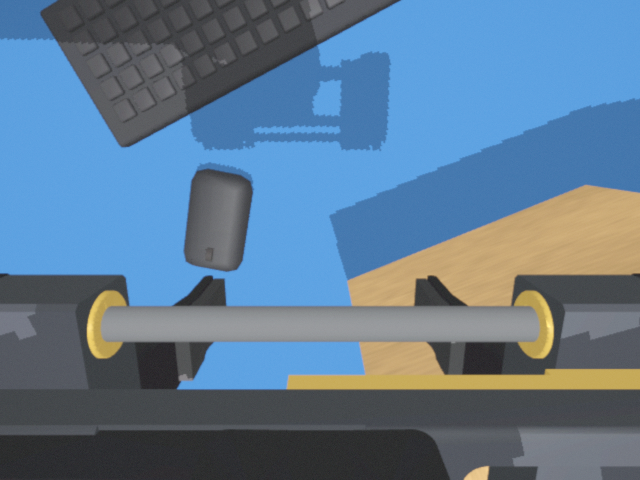

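The wrist view and its depth show that the fingertips stand about 29 mm behind the reported TCP, not 8 mm ahead of it. The scene depth agrees, with the tips at z≈0.055. So the fingers passed over the cover without touching it, and the cover is still at (0.588,-0.010). From here I'll use the measured tip height: tip z = TCP z + 29 mm. I'm backing out and going lower.

{"fn": "step_arm", "kwargs": {
  "rows": [
    [[0,0,0],[0,0,-8],87],
    [[0,0,0],[15,0,-4],87],
    [[0,0,0],[20,0,0],87],
    [[0,0,0],[20,0,0],87],
    [[0,0,0],[8,0,0],87],
    [[0,0,0],[0,0,0],87]
  ]
}}

```text
time: 5.08
position: [0.4964, -0.0083, 0.045]
tool_rot: [0.029, 3.139, 0.004]
ft_force: [0.2, -0.3, 0.1]
grip_width: 1.002
```

Run:
```python
from h import *
p=fx2w(-.122,-.003);goto([*p,-.004],-1.1)
```

```text
t 5.08 pos [ 0.4964 -0.0083  0.045 ] toolx [-1.     0.018 -0.003] tooly [0.018 1.    0.003] tz [ 0.003  0.003 -1.   ] F [ 0.2 -0.3  0.1] w 1.002
  shift(tool mm) [-0.5 -0.5 49. ] turn deg [0.17 0.16 0.05] target [ 0.497  -0.0087 -0.004 ] shift in target frame [-0.6 -0.4 49. ]
```

{"fn": "step_arm", "kwargs": {
  "rows": [
    [[0,0,0],[0,0,20],87],
    [[0,0,0],[0,0,12],87],
    [[0,0,0],[0,0,5],87],
    [[0,0,0],[0,0,3],87],
    [[0,0,0],[0,0,0],87]
  ]
}}

```text
time: 5.5
position: [0.5025, -0.0074, 0.0071]
tool_rot: [0.027, 3.13, 0.007]
ft_force: [-0.4, 0.6, -0.0]
grip_width: 1.006
```

Run:
```python
from h import *
from bench import optics,status
p=fx2w(-.122,-.003);goto([*p,-.004],-1.1)
d=optics.get_image("wrist");W=cloud(d);cv2.imwrite("pics/w6.png",d["frame"][:,:,::-1])
for v in (280,284,290): print([(u,W[v,u].round(3).tolist()) for u in(200,212,220,420,430,320)])
```

```text
t 5.5 pos [ 0.5025 -0.0074  0.0071] toolx [-1.     0.017 -0.012] tooly [0.017 1.    0.005] tz [ 0.012  0.005 -1.   ] F [-0.4  0.6 -0. ] w 1.006
  shift(tool mm) [ 5.6 -1.4 11. ] turn deg [0.27 0.67 0.1 ] target [ 0.497  -0.0087 -0.004 ] shift in target frame [ 5.5 -1.4 11.1]
[(200, [0.489, -0.059, 0.039]), (212, [0.49, -0.055, 0.037]), (220, [0.491, -0.051, 0.036]), (420, [0.492, 0.038, 0.036]), (430, [0.491, 0.041, 0.039]), (320, [0.5, -0.007, 0.014])]
[(200, [0.49, -0.058, 0.044]), (212, [0.491, -0.054, 0.04]), (220, [0.491, -0.05, 0.04]), (420, [0.492, 0.037, 0.041]), (430, [0.492, 0.041, 0.041]), (320, [0.502, -0.007, 0.013])]
[(200, [0.49, -0.056, 0.05]), (212, [0.49, -0.052, 0.048]), (220, [0.493, -0.05, 0.041]), (420, [0.495, 0.037, 0.042]), (430, [0.493, 0.039, 0.047]), (320, [0.506, -0.007, 0.013])]
```

View pics/w6.png

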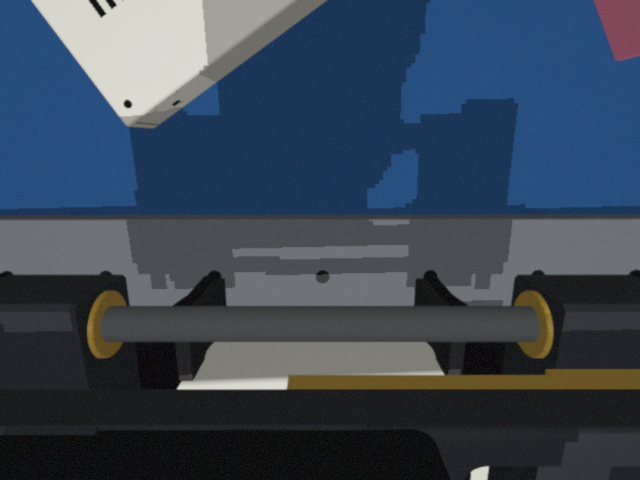

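{"fn": "step_arm", "kwargs": {
  "rows": [
    [[0,0.4,0],[4,-1,7],87],
    [[0,0.3,0],[2,0,4],87],
    [[0,0,0],[0,0,1],87],
    [[0,0,0],[-4,0,0],87],
    [[0,0,0],[-4,0,0],87],
    [[0,0,0],[-3,0,0],87]
  ]
}}

```text
time: 6.05
position: [0.5096, -0.0085, -0.0043]
tool_rot: [0.027, 3.14, 0.009]
ft_force: [-0.1, 0.4, 0.2]
grip_width: 1.004
```

{"fn": "step_arm", "kwargs": {
  "rows": [
    [[0,0,0],[-3,0,0],87],
    [[0,0,0],[-3,0,0],87],
    [[0,0,0],[-3,0,0],87]
  ]
}}

```text
time: 6.3
position: [0.5194, -0.0082, -0.004]
tool_rot: [0.026, 3.141, 0.009]
ft_force: [-3.8, 1.6, 2.6]
grip_width: 1.0
```

```bash
cat > cov.py <<'E'
import sys
from h import *
from bench import optics,status
n=sys.argv[1]
d=optics.get_image("scene");W=cloud(d);g=d["frame"].astype(int)
m=(np.abs(W[...,2]-.052)<.005)&(g.min(2)>130)&((g.max(2)-g.min(2))<40);m[:,:255]=0;m[:,400:]=0;m[:225]=0;m[330:]=0
print("cover",rect(W[m]))
cv2.imwrite(f"pics/s{n}.png",cv2.resize(d["frame"][150:400,200:470,::-1],None,fx=2.4,fy=2.4,interpolation=cv2.INTER_CUBIC))
p=fx2w(-.06,-.003);goto([*p,-.004],-1.1)
E
python3 cov.py 6
```

```text
cover (array([639.4,  -9.8]), 217.9, 201.5, 0.65)
t 6.35 pos [ 0.5201 -0.0082 -0.004 ] toolx [-1.     0.016 -0.001] tooly [0.016 1.    0.006] tz [ 0.001  0.006 -1.   ] F [-1.4  1.4 -0. ] w 1.001
  shift(tool mm) [-38.8  -1.    0.1] turn deg [0.33 0.06 0.16] target [ 0.559  -0.0098 -0.004 ] shift in target frame [-38.9  -0.9   0. ]
```

View pics/s6.png

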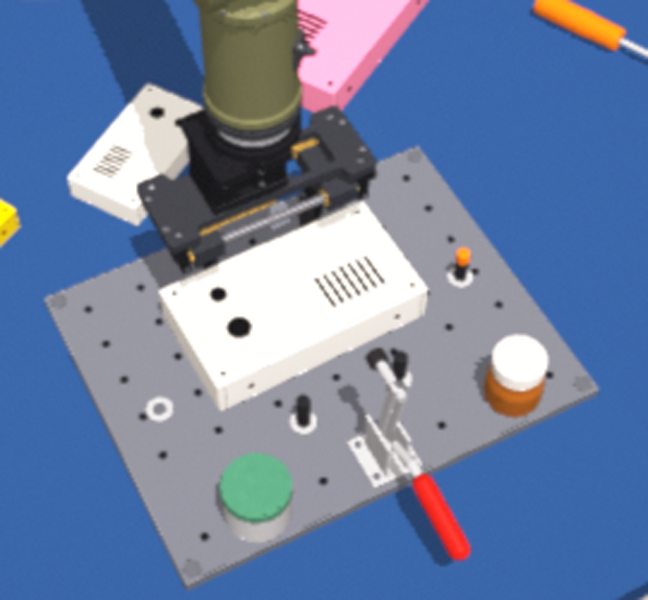

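Now the tips are hidden behind the cover and there is about 4 N of contact force. I'll push on.

{"fn": "step_arm", "kwargs": {
  "rows": [
    [[0,0,0],[-3,0,0],87],
    [[0,0,0],[-3,0,0],87],
    [[0,0,0],[-3,0,0],87],
    [[0,0,0],[-3,0,0],87],
    [[0,0,0],[-3,0,0],87],
    [[0,0,0],[-2,0,0],87]
  ]
}}

```text
time: 6.85
position: [0.5338, -0.0081, -0.0049]
tool_rot: [-0.026, -3.133, -0.011]
ft_force: [-4.3, 0.8, 4.2]
grip_width: 1.003
```

```bash
python3 cov.py 7
```

```text
cover (array([645.5, -12.6]), 201.6, 201.9, 88.56)
t 6.9 pos [ 0.5344 -0.0082 -0.0048] toolx [-1.     0.016  0.008] tooly [0.016 1.    0.007] tz [-0.008  0.007 -1.   ] F [-3.1  0.4  0.2] w 1.0
  shift(tool mm) [-24.6  -1.3  -1. ] turn deg [ 0.38 -0.46  0.16] target [ 0.559  -0.0098 -0.004 ] shift in target frame [-24.6  -1.2  -0.8]
```

View pics/s7.png

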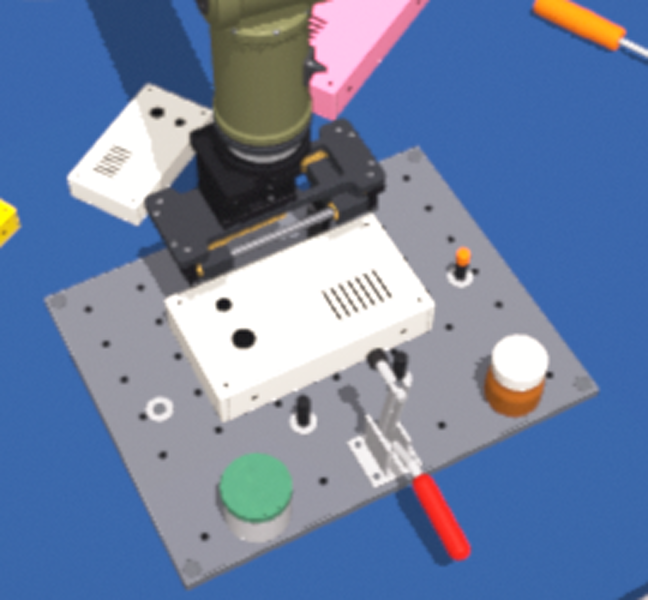

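The cover is sliding and has squared up to the fingers.

{"fn": "step_arm", "kwargs": {
  "rows": [
    [[0,-0.4,0],[-3,0,0],87],
    [[0,0,0],[-3,0,-1],87],
    [[0,0,0],[-3,0,0],87],
    [[0,0,0],[-3,0,0],87],
    [[0,0,0],[-3,0,0],87],
    [[0,0,0],[-2,0,0],87]
  ]
}}

```text
time: 7.4
position: [0.553, -0.0091, -0.0044]
tool_rot: [0.027, 3.141, 0.009]
ft_force: [-2.5, -0.7, 1.1]
grip_width: 1.001
```

{"fn": "step_arm", "kwargs": {
  "rows": [
    [[0,0,0],[-2,0,0],87],
    [[0,0,0],[-2,0,0],87]
  ]
}}

```text
time: 7.57
position: [0.5574, -0.0092, -0.0044]
tool_rot: [-0.027, -3.141, -0.009]
ft_force: [-2.9, 0.1, 2.3]
grip_width: 0.999
```

```bash
python3 cov.py 8
```

```text
cover (array([657.3, -13.6]), 201.3, 180.5, 88.29)
t 7.62 pos [ 0.558  -0.0092 -0.0043] toolx [-1.     0.017 -0.   ] tooly [0.017 1.    0.005] tz [ 0.001  0.005 -1.   ] F [-2.7  1.5  0.2] w 0.998
  shift(tool mm) [-0.9 -0.6 -0.3] turn deg [0.31 0.03 0.12] target [ 0.559  -0.0098 -0.004 ] shift in target frame [-0.9 -0.6 -0.3]
```

View pics/s8.png

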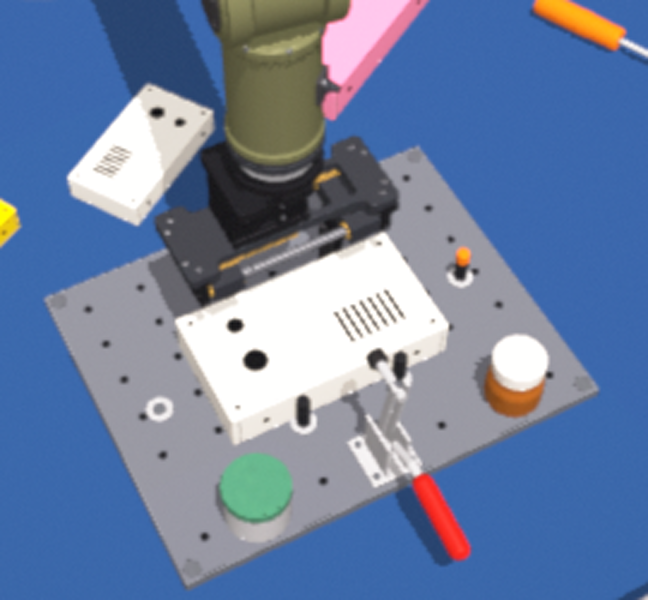

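Nearly touching the pins. I'll go in 1 mm steps until the force rises.

{"fn": "step_arm", "kwargs": {
  "rows": [
    [[0,0,0],[-1,0,0],87],
    [[0,0,0],[-1,0,0],87]
  ]
}}

```text
time: 7.78
position: [0.5579, -0.0092, -0.0045]
tool_rot: [-0.027, -3.137, -0.009]
ft_force: [-7.4, 0.6, 5.5]
grip_width: 1.002
```

{"fn": "step_arm", "kwargs": {
  "rows": [
    [[0,0,0],[-1,0,0],87],
    [[0,0,0],[-1,0,0],87]
  ]
}}

```text
time: 7.95
position: [0.5576, -0.0092, -0.0045]
tool_rot: [-0.027, -3.132, -0.01]
ft_force: [-5.9, -0.0, 4.1]
grip_width: 0.997
```

{"fn": "step_arm", "kwargs": {
  "rows": [
    [[0,-0.4,0],[-3,0,0],87],
    [[0,-0.2,0],[-3,0,0],87],
    [[0,0,0],[-3,0,0],87]
  ]
}}

```text
time: 8.2
position: [0.5572, -0.0091, -0.0051]
tool_rot: [-0.027, -3.123, -0.014]
ft_force: [-11.8, 0.3, 9.5]
grip_width: 1.0
```

```bash
python3 cov.py 9
```

```text
cover (array([658.1, -13.1]), 200.6, 177.2, 89.29)
t 8.25 pos [ 0.5571 -0.0091 -0.0052] toolx [-1.     0.017  0.02 ] tooly [0.017 1.    0.009] tz [-0.019  0.009 -1.   ] F [-11.9   0.3   8.5] w 1.001
  shift(tool mm) [-1.8 -0.7 -1.2] turn deg [ 0.5  -1.12  0.12] target [ 0.559  -0.0098 -0.004 ] shift in target frame [-1.8 -0.7 -1.2]
```

View pics/s9.png

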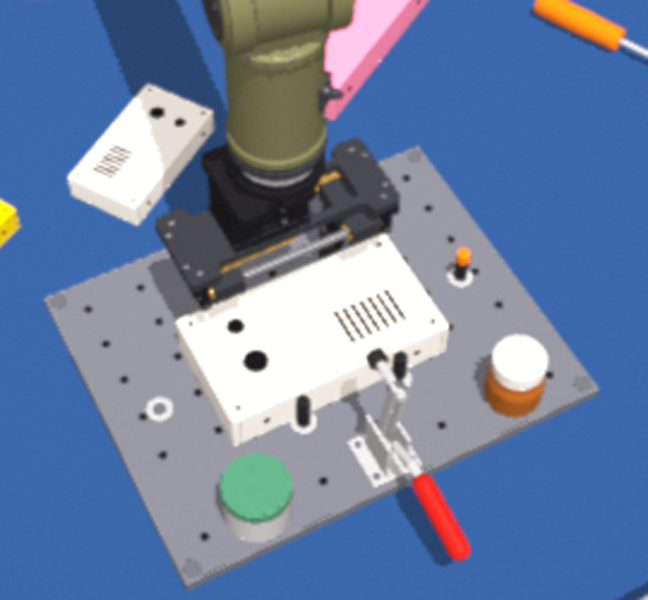

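The cover is seated on both back pins at about 12 N. Next I back off, lift, close the fingers and go round to the right-hand (-y) end.

{"fn": "step_arm", "kwargs": {
  "rows": [
    [[0,-0.4,0],[10,0,-2],87],
    [[0,-0.4,0],[8,0,-2],87],
    [[0,0,0],[2,0,-15],50],
    [[0,0,0],[0,0,-25],20],
    [[0,0,0],[0,0,-20],0],
    [[0,0,0],[0,-10,0],0],
    [[0,0,0],[0,0,0],0]
  ]
}}

```text
time: 8.83
position: [0.5417, -0.02, 0.0628]
tool_rot: [0.026, 3.131, 0.012]
ft_force: [-0.6, -0.3, -0.2]
grip_width: 0.707
```

Run:
```python
from h import *
p=fx2w(.003,-.15);goto([*p,.06],-1.1)
```

```text
t 8.83 pos [ 0.5417 -0.02    0.0628] toolx [-1.     0.017 -0.01 ] tooly [0.017 1.    0.008] tz [ 0.01   0.008 -1.   ] F [-0.6 -0.3 -0.2] w 0.707
  shift(tool mm) [ -79.7 -136.8    2.5] turn deg [0.44 0.58 0.15] target [ 0.6191 -0.158   0.06  ] shift in target frame [ -80.1 -136.5    2.8]
```

{"fn": "step_arm", "kwargs": {
  "rows": [
    [[0.4,0.5,0],[-16,-27,0],0],
    [[0,0,0],[-16,-27,0],0],
    [[0,0,0],[-16,-27,0],0],
    [[0,0,0],[-16,-27,0],0],
    [[0,0,0],[-8,-14,0],0],
    [[0,0,0],[0,0,0],0]
  ]
}}

```text
time: 9.33
position: [0.6168, -0.1452, 0.0593]
tool_rot: [0.017, 3.134, 0.002]
ft_force: [0.1, -0.3, 0.2]
grip_width: 0.248
```

```bash
cat > covt.py <<'E'
import sys
from h import *
from bench import optics,status
d=optics.get_image("top");W=cloud(d);g=d["frame"].astype(int)
m=(np.abs(W[...,2]-.052)<.004)&(g.min(2)>140)&((g.max(2)-g.min(2))<40);m[:,:275]=0;m[:,380:]=0;m[:183]=0;m[265:]=0
print("cover top",rect(W[m]),m.sum())
cv2.imwrite(f"pics/t{sys.argv[1]}.png",cv2.resize(d["frame"][140:290,230:410,::-1],None,fx=4,fy=4,interpolation=cv2.INTER_CUBIC))
E
python3 covt.py 10;python3 - <<'E'
from h import *
p=fx2w(.003,-.145);goto([*p,-.004],-1.1)
E
```

```text
cover top (array([630. , -12.9]), 199.9, 120.5, 88.7) 2219
t 9.38 pos [ 0.6159 -0.1439  0.059 ] toolx [-1.     0.01  -0.006] tooly [0.01  1.    0.002] tz [ 0.006  0.002 -1.   ] F [-0.3 -0.5  1.1] w 0.203
  shift(tool mm) [-3.  -9.3 63. ] turn deg [0.14 0.37 0.51] target [ 0.6192 -0.153  -0.004 ] shift in target frame [-3.5 -9.1 63. ]
```

View pics/t10.png

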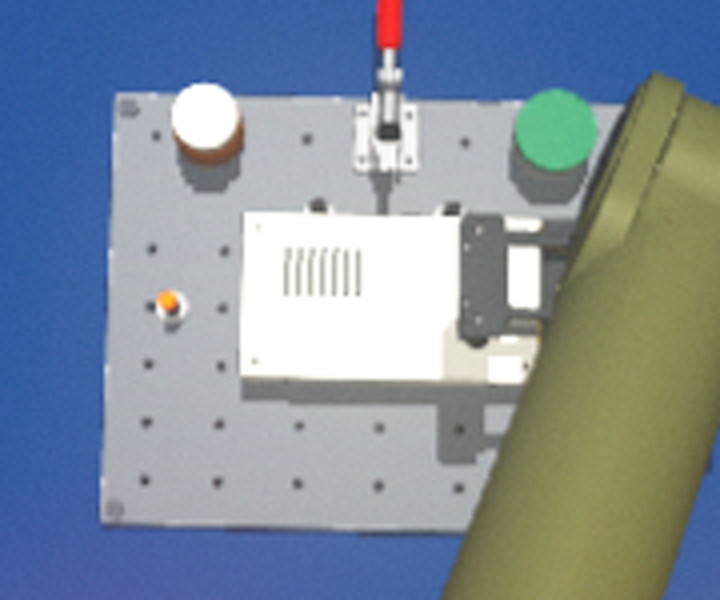

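The cover lies along both pins, with the side pin to its left at (168,300). The gripper is beyond the right end, so I lower it there.

{"fn": "step_arm", "kwargs": {
  "rows": [
    [[0,0.4,0.5],[-2,-9,5],0],
    [[0,0,0],[0,0,20],0],
    [[0,0,0],[0,0,20],0],
    [[0,0,0],[0,0,8],0],
    [[0,0,0],[0,0,4],0],
    [[0,0,0],[0,0,0],0]
  ]
}}

```text
time: 9.88
position: [0.6168, -0.1477, -0.0031]
tool_rot: [-0.025, -3.139, -0.01]
ft_force: [-0.4, 0.8, 0.4]
grip_width: 0.004
```

```bash
python3 cov.py 11
python3 - <<'E'
from h import *
p=fx2w(.005,-.145);goto([*p,-.004],-1.1)
E
```

```text
cover (array([658.5, -12.9]), 201.6, 179.0, 89.05)
t 9.93 pos [ 0.6172 -0.1475 -0.0025] toolx [-1.     0.016  0.002] tooly [0.016 1.    0.006] tz [-0.002  0.006 -1.   ] F [ 0.2 -0.4 -0.1] w 0.004
  shift(tool mm) [ 60.4 136.8   2.5] turn deg [ 0.37 -0.13  0.2 ] target [ 0.559  -0.0098 -0.004 ] shift in target frame [ 60.9 136.6   1.5]
t 9.93 pos [ 0.6172 -0.1475 -0.0025] toolx [-1.     0.016  0.002] tooly [0.016 1.    0.006] tz [-0.002  0.006 -1.   ] F [ 0.2 -0.4 -0.1] w 0.004
  shift(tool mm) [-4.1 -5.5  1.4] turn deg [ 0.37 -0.13  0.2 ] target [ 0.6212 -0.1531 -0.004 ] shift in target frame [-4.1 -5.4  1.5]
```

View pics/s11.png

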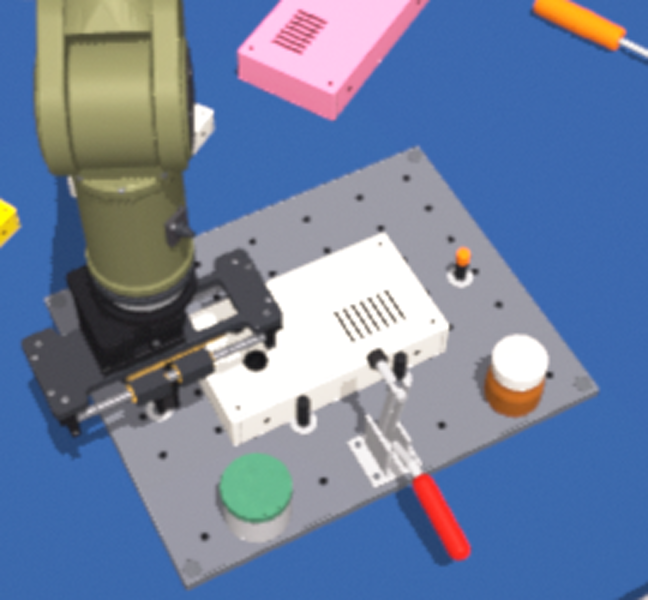

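Run:
```python
from h import *
from bench import optics,status
d=optics.get_image("scene");W=cloud(d);g=d["frame"].astype(int)
k=(g.max(2)<70)&(W[...,1]>-.11)&(W[...,1]<-.01)&(W[...,2]>.056)&(W[...,0]<.68)&(W[...,0]>.5)
print(np.sort(W[k][:,2])[:40:3].round(3))
j=np.argsort(W[k][:,2])[:8];print(W[k][j].round(3))
```

```text
[0.058 0.103 0.108 0.11  0.112 0.117 0.121 0.123 0.124 0.125 0.126 0.126
 0.127 0.128]
[[ 0.638 -0.068  0.058]
 [ 0.655 -0.067  0.101]
 [ 0.654 -0.069  0.102]
 [ 0.657 -0.066  0.103]
 [ 0.654 -0.069  0.105]
 [ 0.656 -0.065  0.108]
 [ 0.649 -0.068  0.108]
 [ 0.657 -0.068  0.108]]
```

The lowest part of the gripper body is at z≈0.10, well above the cover top at 0.052. Pushing +y now.

{"fn": "step_arm", "kwargs": {
  "rows": [
    [[0.3,0,0.2],[-5,4,1],0],
    [[0,0,0],[0,4,1],0],
    [[0,0,0],[0,4,0],0],
    [[0,0,0],[0,3,0],0],
    [[0,0,0],[0,3,0],0],
    [[0,0,0],[0,3,0],0]
  ]
}}

```text
time: 10.48
position: [0.6273, -0.125, 0.0005]
tool_rot: [0.03, 3.135, 0.0]
ft_force: [0.7, -0.6, -0.3]
grip_width: 0.006
```

{"fn": "step_arm", "kwargs": {
  "rows": [
    [[0,0,0],[0,3,0],0],
    [[0,0,0],[0,3,0],0],
    [[0,0,0],[0,3,0],0],
    [[0,0,0],[0,3,0],0]
  ]
}}

```text
time: 10.82
position: [0.6271, -0.1148, 0.0007]
tool_rot: [0.032, 3.135, -0.006]
ft_force: [0.0, -1.3, -0.2]
grip_width: 0.009
```

```bash
python3 covt.py 12
python3 - <<'E'
from h import *
p=fx2w(.005,-.076);goto([*p,-.004],-1.1)
E
```

```text
cover top (array([630.5,   7.3]), 177.5, 121.5, 88.67) 1811
t 10.87 pos [ 6.271e-01 -1.139e-01  6.000e-04] toolx [-1.     0.02  -0.007] tooly [ 0.02   1.    -0.003] tz [ 0.007 -0.003 -1.   ] F [ 0.  -0.9 -0.4] w 0.006
  shift(tool mm) [ 5.2 29.7  4.5] turn deg [-0.17  0.39 -0.03] target [ 0.6225 -0.0841 -0.004 ] shift in target frame [ 5.1 29.7  4.6]
```

View pics/t12.png

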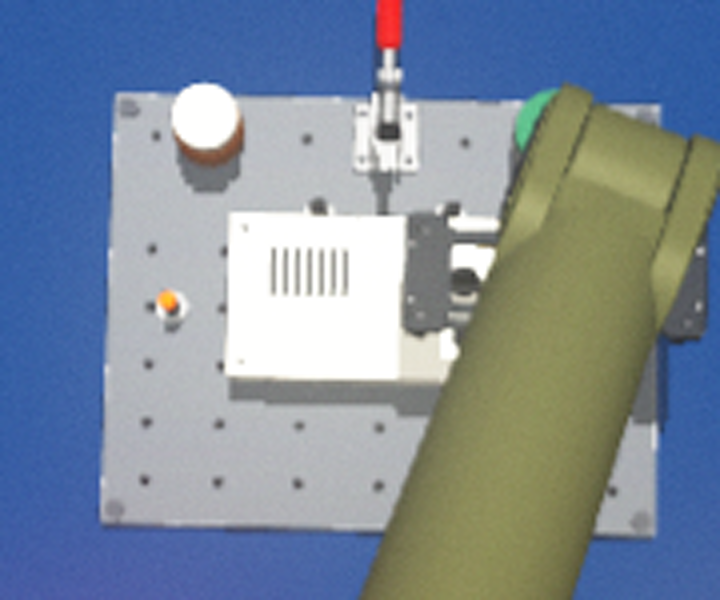

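{"fn": "step_arm", "kwargs": {
  "rows": [
    [[0,0,0],[0,3,2],0],
    [[0,0,0],[0,3,1],0],
    [[0,0,0],[0,3,0],0],
    [[0,0,0],[0,3,0],0],
    [[0,0,0],[0,3,0],0],
    [[0,0,0],[0,3,0],0]
  ]
}}

```text
time: 11.37
position: [0.6282, -0.1038, 0.0004]
tool_rot: [0.04, 3.131, -0.019]
ft_force: [-0.9, -2.3, 1.8]
grip_width: 0.003
```

```bash
python3 covt.py 13
python3 - <<'E'
from h import *
p=fx2w(.005,-.076);goto([*p,-.004],-1.1)
E
```

```text
cover top (array([630.9,  22.2]), 171.0, 121.4, 88.92) 1741
t 11.42 pos [ 6.283e-01 -1.029e-01  4.000e-04] toolx [-1.     0.025 -0.01 ] tooly [ 0.025  1.    -0.011] tz [ 0.01  -0.012 -1.   ] F [-0.9 -3.   2.7] w 0.008
  shift(tool mm) [ 6.2 18.7  4.1] turn deg [-0.65  0.59 -0.32] target [ 0.6225 -0.0841 -0.004 ] shift in target frame [ 6.1 18.7  4.4]
```

View pics/t13.png

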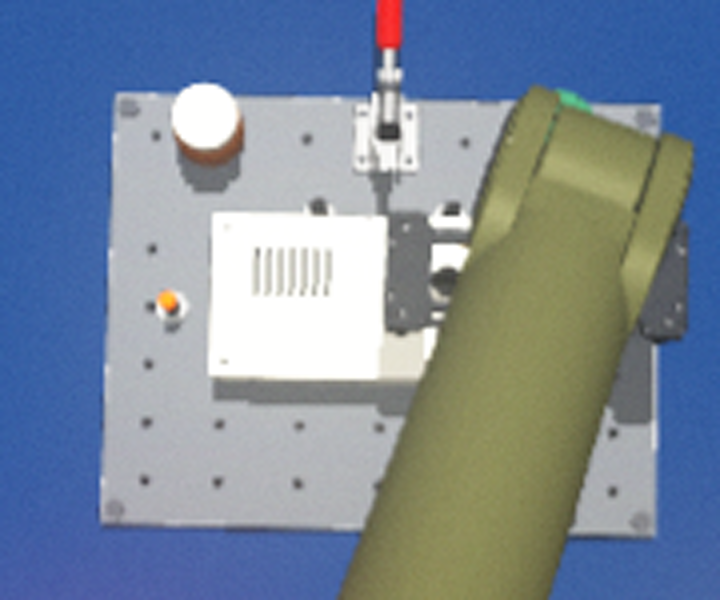

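{"fn": "step_arm", "kwargs": {
  "rows": [
    [[-0.6,0.5,-0.3],[0,3,2],0],
    [[-0.2,0.2,-0.1],[0,3,2],0],
    [[0,0,0],[0,3,1],0],
    [[0,0,0],[0,3,0],0],
    [[0,0,0],[0,3,0],0]
  ]
}}

```text
time: 11.83
position: [0.6285, -0.0984, -0.0008]
tool_rot: [-0.035, -3.14, 0.012]
ft_force: [0.3, -1.6, 0.5]
grip_width: 0.004
```

```bash
python3 covt.py 14
python3 - <<'E'
from h import *
p=fx2w(.005,-.076);goto([*p,-.004],-1.1)
E
```

```text
cover top (array([630.5,  27.9]), 170.4, 121.1, 88.76) 1768
t 11.88 pos [ 0.6286 -0.0974 -0.0008] toolx [-1.     0.021  0.001] tooly [ 0.021  1.    -0.007] tz [-0.001 -0.007 -1.   ] F [ 0.1 -2.4  1.6] w 0.006
  shift(tool mm) [ 6.3 13.2  3.1] turn deg [-0.42 -0.05 -0.12] target [ 0.6225 -0.0841 -0.004 ] shift in target frame [ 6.3 13.2  3.2]
```

View pics/t14.png

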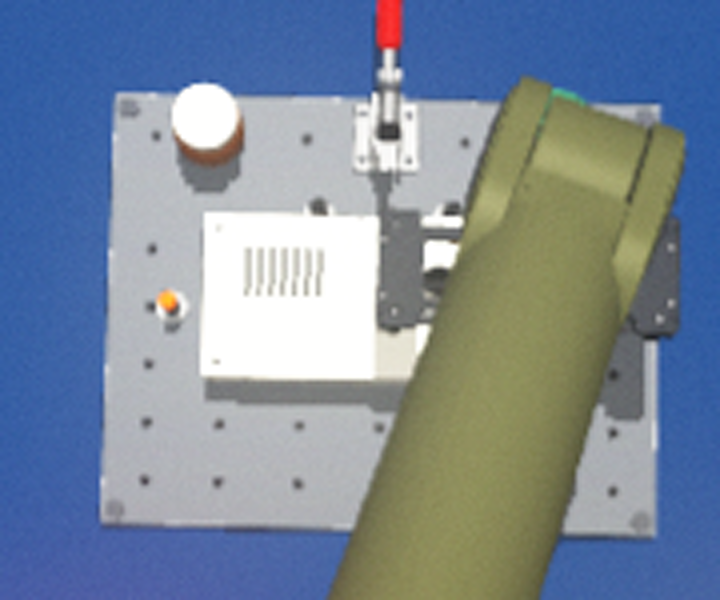

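{"fn": "step_arm", "kwargs": {
  "rows": [
    [[-0.4,0,0],[0,4,2],0],
    [[0,0,0],[0,4,1],0],
    [[0,0,0],[0,4,0],0],
    [[0,0,0],[0,4,0],0]
  ]
}}

```text
time: 12.22
position: [0.6289, -0.09, -0.0011]
tool_rot: [0.04, 3.141, -0.015]
ft_force: [-0.6, -1.8, 1.6]
grip_width: 0.003
```

{"fn": "step_arm", "kwargs": {
  "rows": [
    [[0,0,0],[0,3,0],0],
    [[0,0,0],[0,2,0],0]
  ]
}}

```text
time: 12.38
position: [0.6291, -0.0841, -0.0011]
tool_rot: [0.038, 3.141, -0.015]
ft_force: [-0.8, -5.0, 2.2]
grip_width: 0.002
```

```bash
python3 covt.py 15
python3 - <<'E'
from h import *
p=fx2w(.005,-.076);goto([*p,-.004],-1.1)
E
```

```text
cover top (array([631.2,  44.5]), 166.7, 121.5, 89.23) 1698
t 12.43 pos [ 0.629  -0.0835 -0.0012] toolx [-1.     0.023 -0.   ] tooly [ 0.023  1.    -0.009] tz [ 0.    -0.009 -1.   ] F [-1.1 -3.6  3.1] w 0.004
  shift(tool mm) [ 6.5 -0.7  2.8] turn deg [-0.53  0.02 -0.24] target [ 0.6225 -0.0841 -0.004 ] shift in target frame [ 6.5 -0.7  2.8]
```

View pics/t15.png

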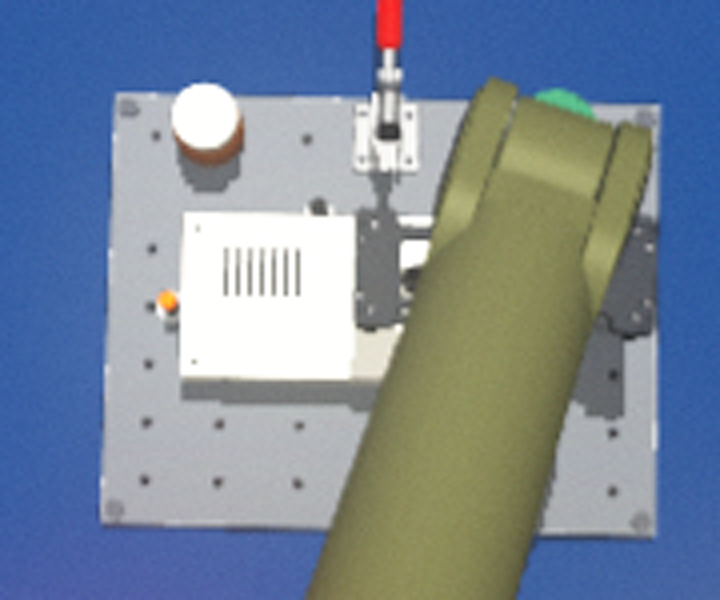

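Close to the side pin now, so small steps.

{"fn": "step_arm", "kwargs": {
  "rows": [
    [[-0.4,0,0],[0,1.5,1],0],
    [[0,0,0],[0,1.5,0],0]
  ]
}}

```text
time: 12.6
position: [0.6291, -0.0825, -0.0012]
tool_rot: [0.037, 3.141, -0.007]
ft_force: [0.1, -2.9, -0.8]
grip_width: 0.003
```

{"fn": "step_arm", "kwargs": {
  "rows": [
    [[0,0,0],[0,1.5,0],0],
    [[0,0,0],[0,1.5,0],0]
  ]
}}

```text
time: 12.77
position: [0.6292, -0.0802, -0.0013]
tool_rot: [0.037, 3.141, -0.009]
ft_force: [-0.8, -8.9, 1.4]
grip_width: 0.008
```

{"fn": "step_arm", "kwargs": {
  "rows": [
    [[0,0,0],[0,2,0],0],
    [[0,0,0],[0,2,0],0]
  ]
}}

```text
time: 12.93
position: [0.6292, -0.0805, -0.0012]
tool_rot: [0.039, 3.14, -0.018]
ft_force: [-0.6, -7.4, 1.2]
grip_width: 0.005
```

```bash
python3 cov.py 16;python3 covt.py 16
```

```text
cover (array([635.6,  36.9]), 156.7, 225.6, 29.26)
t 12.98 pos [ 0.6292 -0.0806 -0.0013] toolx [-1.     0.025 -0.002] tooly [ 0.025  1.    -0.012] tz [ 0.001 -0.012 -1.   ] F [-0.7 -8.   1.1] w 0.002
  shift(tool mm) [72.  69.   1.8] turn deg [-0.67  0.09 -0.33] target [ 0.559  -0.0098 -0.004 ] shift in target frame [71.6 69.3  2.7]
cover top (array([631.1,  47.3]), 161.2, 121.2, 89.08) 1654
```

View pics/s16.png

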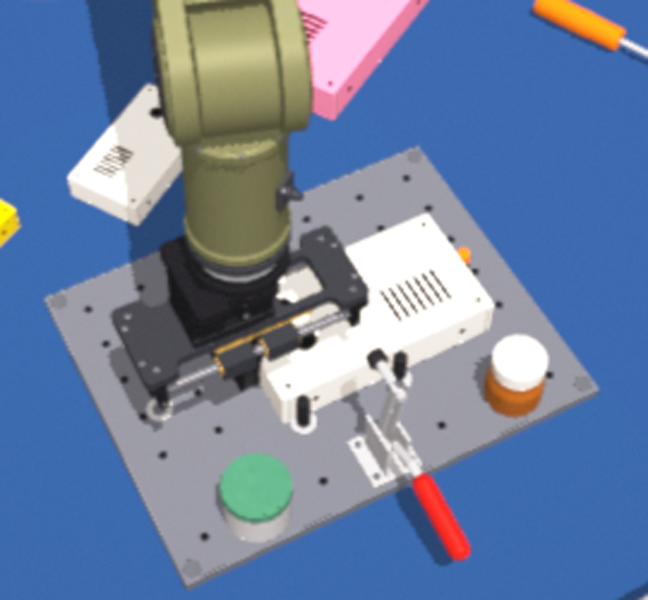

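Resisted at about 8 N with no further travel, so it is against the side pin. I'll back off and go round to the near side for a gentle final seating push in +x.

{"fn": "step_arm", "kwargs": {
  "rows": [
    [[-0.5,0,-0.3],[0,-6,0],0],
    [[0,0,0],[0,-8,0],0],
    [[0,0,0],[0,-2,-15],0],
    [[0,0,0],[0,0,-25],0],
    [[0,0,0],[0,0,-25],40],
    [[0,0,0],[15,0,0],87],
    [[0,0,0],[20,8,0],87],
    [[0,0,0],[20,10,0],87],
    [[0,0,0],[0,0,0],87]
  ]
}}

```text
time: 13.78
position: [0.5723, -0.0661, 0.063]
tool_rot: [-0.019, -3.138, -0.024]
ft_force: [0.1, -0.7, 0.2]
grip_width: 0.298
```

```bash
python3 covt.py 17; python3 cov.py 17
python3 - <<'E'
from h import *
p=fx2w(-.085,.015);goto([*p,.055],-1.1)
E
```

```text
cover top (array([631.7,  38.2]), 119.8, 177.7, 0.33) 1830
cover (array([657.9,  31.6]), 201.7, 178.4, 89.91)
t 13.88 pos [ 0.5755 -0.0677  0.0637] toolx [-1.     0.012 -0.   ] tooly [0.012 1.    0.013] tz [ 0.     0.013 -1.   ] F [ 0.9  0.3 -0.2] w 0.385
  shift(tool mm) [17.3 56.8 68.4] turn deg [0.73 0.02 0.38] target [ 0.559  -0.0098 -0.004 ] shift in target frame [17.6 57.6 67.7]
t 13.88 pos [ 0.5755 -0.0677  0.0637] toolx [-1.     0.012 -0.   ] tooly [0.012 1.    0.013] tz [ 0.     0.013 -1.   ] F [ 0.9  0.3 -0.2] w 0.385
  shift(tool mm) [42.1 75.7  9.7] turn deg [0.73 0.02 0.38] target [0.5343 0.0086 0.055 ] shift in target frame [42.6 75.6  8.7]
```

View pics/t17.png

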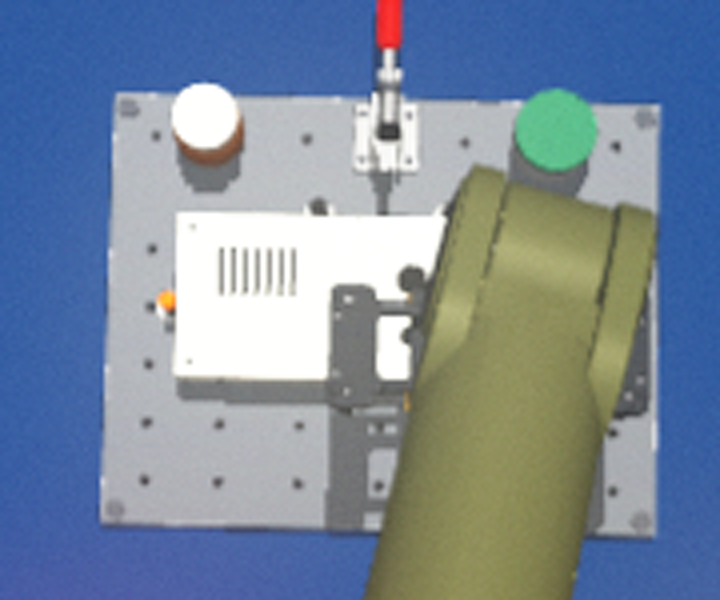

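{"fn": "step_arm", "kwargs": {
  "rows": [
    [[0.5,0,0.3],[18,22,0],87],
    [[0,0,0],[18,22,0],87],
    [[0,0,0],[6,20,0],87],
    [[0,0,0],[0,8,0],87],
    [[0,0,0],[0,0,0],87]
  ]
}}

```text
time: 14.3
position: [0.538, 0.0061, 0.0642]
tool_rot: [0.033, 3.137, 0.005]
ft_force: [0.2, -0.1, -0.4]
grip_width: 0.771
```

Run:
```python
from h import *
p=fx2w(-.085,.015);goto([*p,-.004],-1.1)
```

```text
t 14.3 pos [0.538  0.0061 0.0642] toolx [-1.     0.021 -0.004] tooly [0.021 1.    0.003] tz [ 0.004  0.003 -1.   ] F [ 0.2 -0.1 -0.4] w 0.771
  shift(tool mm) [ 4.   2.3 68.1] turn deg [ 0.17  0.25 -0.1 ] target [ 0.5343  0.0086 -0.004 ] shift in target frame [ 3.7  2.5 68.2]
```

{"fn": "step_arm", "kwargs": {
  "rows": [
    [[0,0.2,0],[10,2,15],87],
    [[0,0,0],[3,0,20],87],
    [[0,0,0],[2,0,15],87],
    [[0,0.3,0],[0,0,10],87],
    [[0,0,0],[0,0,6],87],
    [[0,0,0],[0,0,0],87]
  ]
}}

```text
time: 14.8
position: [0.5314, 0.0034, -0.0028]
tool_rot: [0.036, 3.138, -0.001]
ft_force: [-0.5, 0.7, -0.1]
grip_width: 0.996
```

Run:
```python
from h import *
p=fx2w(-.06,.015);goto([*p,-.004],-1.1)
```

```text
t 14.8 pos [ 0.5314  0.0034 -0.0028] toolx [-1.     0.023 -0.003] tooly [ 0.023  1.    -0.   ] tz [ 0.003 -0.    -1.   ] F [-0.5  0.7 -0.1] w 0.996
  shift(tool mm) [-27.8   5.4   1.3] turn deg [-0.02  0.2  -0.23] target [ 0.5593  0.0081 -0.004 ] shift in target frame [-27.8   5.2   1.2]
```

{"fn": "step_arm", "kwargs": {
  "rows": [
    [[0,0,-0.2],[-5,0,0],87],
    [[0,0,0],[-5,0,0],87],
    [[0,0,0],[-4,0,0],87],
    [[0,0,0],[-3,0,0],87],
    [[0,0,0],[-2,0,0],87]
  ]
}}

```text
time: 15.22
position: [0.5558, 0.0011, -0.0005]
tool_rot: [0.034, 3.133, -0.002]
ft_force: [0.0, -0.2, -0.4]
grip_width: 0.998
```

{"fn": "step_arm", "kwargs": {
  "rows": [
    [[0,0,0],[-2,0,0],87],
    [[0,0,0],[-2,0,0],87]
  ]
}}

```text
time: 15.38
position: [0.5581, 0.0013, -0.0003]
tool_rot: [0.031, 3.139, -0.001]
ft_force: [-10.1, -0.4, 7.5]
grip_width: 0.997
```

{"fn": "step_arm", "kwargs": {
  "rows": [
    [[0,0,0],[-3,0,0],87],
    [[0,0,0],[-4,0,0],87],
    [[0,0,0],[-4,0,0],87]
  ]
}}

```text
time: 15.63
position: [0.5572, 0.0016, -0.0012]
tool_rot: [-0.025, -3.119, -0.003]
ft_force: [-11.8, 0.3, 9.0]
grip_width: 1.001
```

```bash
python3 cov.py 18
```

```text
cover (array([658.2,  31.1]), 201.5, 177.9, 89.56)
t 15.68 pos [ 0.5571  0.0016 -0.0014] toolx [-1.     0.016  0.024] tooly [0.016 1.    0.001] tz [-0.024  0.002 -1.   ] F [-11.2   0.8   9.1] w 0.997
  shift(tool mm) [ -2.1 -11.4   2.6] turn deg [ 0.08 -1.36  0.18] target [ 0.559  -0.0098 -0.004 ] shift in target frame [ -2.1 -11.4   2.6]
```

View pics/s18.png

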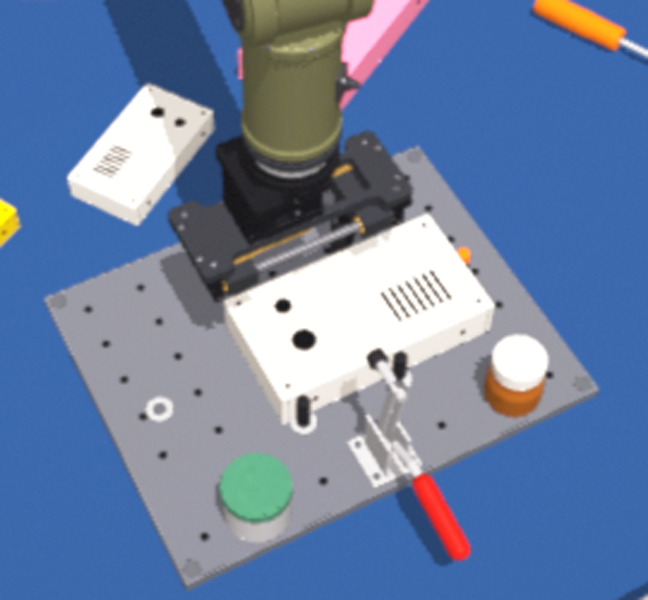

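Seated again, with about 12 N and no further travel. I'm backing away, lifting and moving the arm clear to look.

{"fn": "step_arm", "kwargs": {
  "rows": [
    [[0,-0.5,0],[8,0,0],87],
    [[0,-0.5,0],[12,0,0],87],
    [[0,0,0],[8,0,-10],87],
    [[0,0,0],[2,0,-30],87],
    [[0,0,0],[0,0,-35],87],
    [[0,0,0],[0,0,-35],87],
    [[0,0,0],[0,25,-15],87],
    [[0,0,0],[0,35,0],87],
    [[0,0,0],[0,38,0],87],
    [[0,0,0],[0,38,0],87],
    [[0,0,0],[0,38,0],87],
    [[0,0,0],[0,38,0],87]
  ]
}}

```text
time: 16.68
position: [0.5343, 0.2104, 0.1349]
tool_rot: [0.061, 3.141, 0.009]
ft_force: [0.6, -1.0, 0.2]
grip_width: 1.0
```

{"fn": "step_arm", "kwargs": {
  "rows": [
    [[0,0,0],[0,38,0],87],
    [[0,0,0],[0,30,0],87],
    [[0,0,0],[0,15,0],87],
    [[0,0,0],[0,0,0],87],
    [[0,0,0],[0,0,0],87]
  ]
}}

```text
time: 17.1
position: [0.535, 0.3091, 0.136]
tool_rot: [0.038, 3.14, 0.017]
ft_force: [0.1, -0.2, -0.8]
grip_width: 0.996
```

```bash
cat > fin.py <<'E'
from h import *
from bench import optics,status
import pickle
for n in("top","scene"):
    d=optics.get_image(n);pickle.dump(d,open(f"pics/{n}F.pkl","wb"))
    W=cloud(d);g=d["frame"].astype(int)
    m=(np.abs(W[...,2]-.052)<.005)&(g.min(2)>140)&((g.max(2)-g.min(2))<40)&(W[...,0]>.55)&(W[...,0]<.70)&(W[...,1]>-.12)&(W[...,1]<.15)
    _,l,s,_=cv2.connectedComponentsWithStats(m.astype(np.uint8));i=1+s[1:,4].argmax();r=rect(W[l==i]);print(n,r)
    c,sn=np.cos(FY),np.sin(FY);e=r[0]/1000-FC;print("fixture frame",np.array([c*e[0]+sn*e[1],-sn*e[0]+c*e[1]]).round(4),"want .005,.039")
    if n=="top": cv2.imwrite("pics/tF.png",cv2.resize(d["frame"][150:270,250:400,::-1],None,fx=5,fy=5,interpolation=cv2.INTER_CUBIC))
    else: cv2.imwrite("pics/sF.png",cv2.resize(d["frame"][220:350,270:430,::-1],None,fx=5,fy=4.6,interpolation=cv2.INTER_CUBIC))
    # pin tops
    dk=(g.max(2)<70)&(W[...,2]>.03)&(W[...,2]<.058)&(np.abs(W[...,0]-.685)<.02)&(np.abs(W[...,1])<.08)
    for a,b in((-.08,-.03),(.02,.06)):
        k=dk&(W[...,1]>a)&(W[...,1]<b);print("pin pts",k.sum(),W[k].mean(0).round(4) if k.any() else "")
    o=(g[...,0]>180)&(g[...,2]<90)&(g[...,1]<170)&(W[...,2]>.03)&(np.abs(W[...,0]-.62)<.04)&(np.abs(W[...,1]-.14)<.03)
    print("orange",o.sum(),W[o].mean(0).round(4) if o.any() else "")
print(status.get_state()["position"])
E
python3 fin.py
```

```text
top (array([625.8,  31.3]), 200.4, 110.6, 89.16)
fixture frame [0.006  0.0394] want .005,.039
pin pts 0 
pin pts 0 
orange 5 [0.6198 0.1339 0.0464]
scene (array([626.2,  31.6]), 201.4, 113.7, 88.87)
fixture frame [0.0064 0.0397] want .005,.039
pin pts 33 [ 0.6882 -0.0562  0.0422]
pin pts 36 [0.6893 0.0341 0.0429]
orange 5 [0.6279 0.1373 0.0476]
[0.53525785 0.30763625 0.13607595]
```

View pics/tF.png

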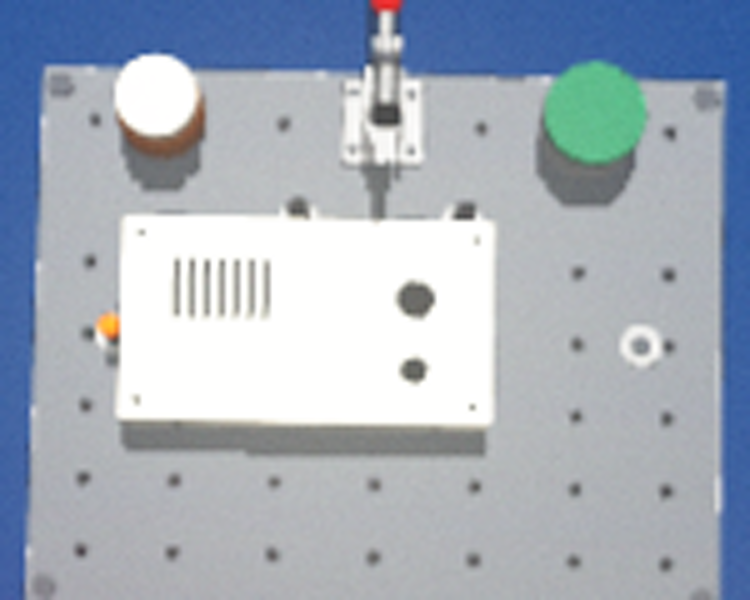

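View pics/sF.png

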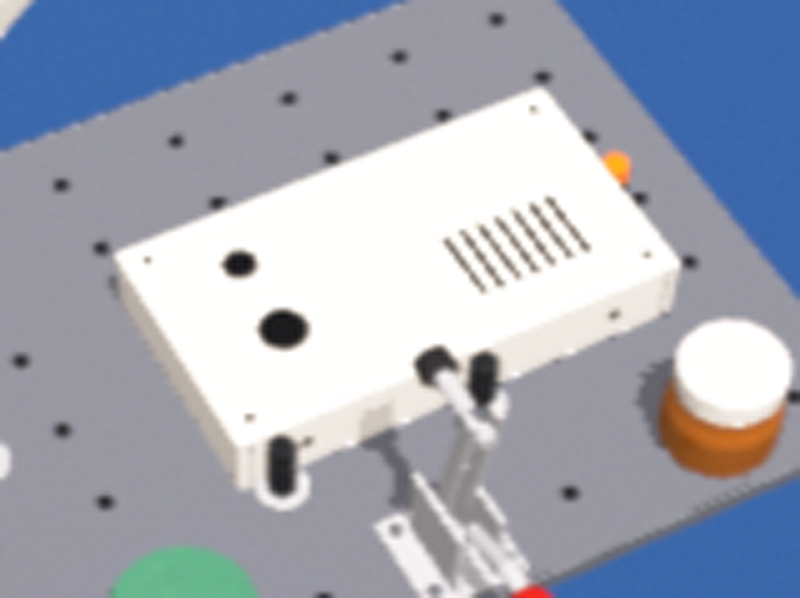

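Both views put the cover at fixture (6, 39.5) mm against the wanted (5, 39), square to the plate. There's time left, so I'll take one close wrist-camera look at the side-pin and back-pin contacts from above.

{"fn": "step_arm", "kwargs": {
  "rows": [
    [[0,0,0],[0,0,-35],87],
    [[0,0,0],[0,0,-35],87],
    [[0,0,0],[-20,-25,0],87],
    [[0,0,0],[-20,-30,0],87],
    [[0,0,0],[-20,-30,0],87],
    [[0,0,0],[-20,-30,0],87],
    [[0,0,0],[-15,-30,0],87],
    [[0,0,0],[0,0,0],87],
    [[0,0,0],[0,0,0],87]
  ]
}}

```text
time: 17.95
position: [0.629, 0.1263, 0.2099]
tool_rot: [0.085, 3.138, 0.007]
ft_force: [-0.2, 0.9, -0.1]
grip_width: 1.001
```

```bash
cat > wr.py <<'E'
from h import *
import sys
from bench import optics,status
d=optics.get_image("wrist");cv2.imwrite(f"pics/wF{sys.argv[1]}.png",d["frame"][:,:,::-1]);print(status.get_state()["position"])
for x,y,n in((0,.145,"side"),(.066,.045,"L"),(.066,-.045,"R")):
    print(n,proj(d,[*fx2w(x,y),.05]).round(0),proj(d,[*fx2w(x,y),.012]).round(0))
E
python3 wr.py 1
```

```text
[0.62917764 0.1241258  0.21012403]
side [330. 212.] [329. 206.]
L [229. 282.] [237. 270.]
R [138. 286.] [154. 273.]
```

View pics/wF1.png

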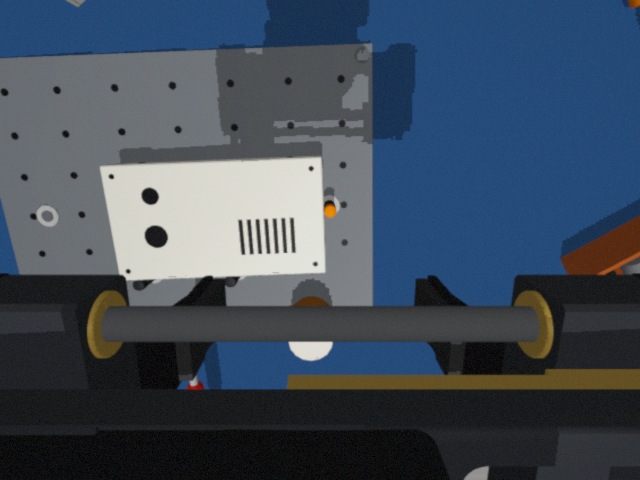

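The wrist view shows the orange pin (330,210) against the cover's left end and both back pins (138,285) and (230,282) on its far edge. The hand is well above everything, so I'll settle and hand in.

{"fn": "step_arm", "kwargs": {
  "rows": [
    [[0,0,0],[0,0,0],87],
    [[0,0,0],[0,0,0],87],
    [[0,0,0],[0,0,0],87]
  ]
}}

```text
time: 18.25
position: [0.628, 0.1228, 0.2104]
tool_rot: [0.092, 3.138, 0.005]
ft_force: [-0.5, 0.3, 0.0]
grip_width: 0.995
```

Run:
```python
from bench import order,status
s=status.get_state();print(s["time"],s["ft_force"].round(1),abs(s["qd"]).max());print(order.close_job())
```

```text
18.25 [-0.5  0.3  0. ] 0.008464771314207156
the job is handed in; nothing more can be done
None
```

I handed the job in at 18.3 s with the cover against both back pins and the orange-capped side pin, which is on the left. I slid it +x onto the back pins with both open fingers, then +y along them to the side pin with closed fingers, then pressed it +x once more to seat it. The arm stopped with the hand clear, about 0.2 m above the plate.

**Last checks:**
- The top and scene views put the cover at fixture (6.0–6.4, 39.4–39.7) mm, against the target (5, 39) mm. That is within measuring error, and it is square to the plate within about 0.01 rad.
- Each push ended in a hard stop: about 12 N at the back pins and 8 N at the side pin.
- The wrist view shows all three pins touching the cover. The jar and tin look unmoved; I did not measure them, the wood block or the screwdriver.

**What disagreed:** the text puts the fingertips 8 mm ahead of the TCP, but the wrist depth puts them about 29 mm behind it. Because of that, my first push passed over the cover without touching it. I used the measured tip height from then on.

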